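# Blow the dust off freshly turned bun feet

### The arm

A 7-joint arm with a two-finger parallel gripper is mounted at the origin on the work surface. World frame = base frame: x ahead of the robot, y to its left, z up, the work surface at z = 0. Lengths are in m, angles in rad, forces in N, time in s.
With the tool pointing down it reaches from about 0.4 to 0.85 m from the base axis. Payload 10.4 kg.
Tool frame: the origin (TCP) lies on the front face of the gripper's body, between the roots of the fingers; the fingertips stand 73 mm ahead of it and the grasp point (between the pads) lies 54 mm ahead of it; x points along the fingers, y is the direction in which the jaws open and shut, and the axes are right-handed (so a half turn about x gives the same grasp; the last joint's range is limited). The gripper opens to 85 mm and grips with 20 to 120 N. Pads are 22 mm wide; open, the fingers measure 114 mm over their backs; the gripper's body (76 mm by 85 mm) begins 54 mm behind the grasp point. The pads swing forward as they close: fully open they stand 13 mm farther back than shut.
Start: joints at [1.209, 0.332, -0.065, 1.46, 0.022, 1.35, -0.088], TCP at [0.208, -0.589, 0.304] pointing down, gripper open.
Joint ranges: [-2.6, 2.6], [-0.5, 2.12], [-1.47, 1.34], [0.16, 2.42], [-1.27, 4.41], [0.06, 2.06], [-2.6, 2.6]. Speed limits (rad/s): [2.22, 2.22, 2.79, 2.79, 3.14, 3.14, 3.14].

### API

Orientations are given as a unit quaternion [x, y, z, w].
In Python, from workcell import manip gives the robot as it stands. The module is installed in compiled form; this text tells all that it offers.
- The arm moves only by the tool arm_command, never from a script. Its argument "moves" is a list that holds one entry, the list of rows, each a list of 5 numbers: the closure, from 0 (fully open) to 1 (shut), then the shift along the tool's x, y, z in units of 25 mm (1.0 is 25 mm), then the turn about the tool's x in degrees. A call has 1 to 12 rows; each row shifts and turns the commanded pose from where the row before left it, along the tool's axes as they then stand; what a row does not reach is not made up. A row lasts 1/12 s, in which the tool goes at most 41.7 mm and 7.16 degrees, less where a joint would pass 70% of its speed; a pose out of reach is approached as far as the arm can. A call is refused whole if a number of a shift passes 1 or a number of a turn 7.16, either way. A call with a gripper value outside its range is refused whole. The fingers move at their own pace and stop on an object; "force" is the grip in N (left out, the last holds). Time passes only in rows, so rows that do not move let the fingers close. It gives the time, the measured TCP pose, the force and the opening at its end, in the units of the state.
- manip.get_obs(): the state, without advancing time (a new reading comes with each control period).
- manip.camera(name): name is "scene" or "top" or "wrist"; returns the picture (420x560x3 uint8, red, green, blue); there is no depth.
- manip.camera_info(name): a dict with "vfov" (degrees; the focal length in pixels is half the picture's height over the tangent of half this angle, whatever the lens; pixels are square), "cx", "cy" (the principal point, pixels), "pose" (4x4, takes a point from camera to world coordinates). Camera axes: x right, y down, z forward; pixel columns grow to the right and rows downward; lengths in m; the calibration is good to about 2 mm. A picture is of the moment at which its call begins: read the wrist's pose just before it. camera_info takes no time and is no camera call; for the wrist camera it gives the pose at the moment of the call.
- manip.hand_in(): hands the job in, once; it reports no verdict.
Trained networks look in the newest picture that a camera, given by its name, has taken for a name from the list of things; names that differ only in an ending like _2 or _b are one class to them, and where a whole thing is asked for, a point or a joint stands for the part that bears it (a point fixed in the world has none). Each returns a list of dicts, best first, with "confidence" (0 to 1); they miss things now and then, are a little off and sometimes report something else, mostly with a low value. They report only what shows in the picture. A call takes as long as a camera call. They do not tell look-alikes from the thing itself.
- manip.regions_of(query, camera): "mask" (420x560 bool, what is visible of it) and "rect" ([left, top, right, bottom] in pixels, round what is visible of it).
- manip.pinpoint(query, camera): "pixel" ([row, column] in pixels: a listed point, or the origin of a listed thing).
The state is a dict: "clock": time; "joint_pos": joint angles; "joint_velocities": joint speeds; "tau": joint torques, N m; "position": TCP position; "ee_rot": TCP orientation; "ft_force": force on the tool from outside, world axes, zero at the start; "torque": the same for the moment, N m; "grip_width": opening from 0.0 (shut) to 1.0 (fully open).
Only numpy, scipy, OpenCV 4.12 (cv2) and the standard library are available. Lean on these libraries where they do the work, as an engineer would, in place of code of your own. Each camera call takes 0.05 s, during which the arm holds its last target.

### The job

Stand all the turned bun feet from the rubber mat on the slotted plate of the blow-off unit and turn the slim shutter ring on its air inlet anticlockwise to fully open, without touching the fixed rings above and below it; then hold the jog button right down for at least five seconds without a break and let it go. Never press the button with the shutter less than fully open. Finally turn the shutter ring back to fully shut and stand the bun feet, right way up, in the drying tray, one in each compartment, leaving the square blank, gouge, chuck and chuck key where they are.

Things in the scene. Friction and masses are not known exactly. Their poses are not given: they have to be found in the camera images.
- foot0: A turned bun foot for furniture, of pale wood, standing on its underside on the dark rubber mat at the start (2 to 4 are present; an absent one reads None). All are alike, round and squat: 32 mm tall; underside 44 mm in diameter; widest 50 mm, with an upright side from 7 to 25 mm up; above that a flat round top 32 mm across with a small dark centre dot. 25 to 60 g. Origin at the centre of its underside, z up.
- foot1: Another turned foot, the same as foot0 (None if absent).
- foot2: Another turned foot, the same as foot0 (None if absent).
- foot3: Another turned foot, the same as foot0 (None if absent).
- unit: The blow-off unit, a grey box fixed to the bench: 180 mm (its x, depth) by 320 mm (its y) and 55 mm high, x pointing away from the robot, turned by up to 6 degrees. Origin at the centre of its underside. On its flat top: the slotted plate at the -y end, the air inlet with its rings, and the jog button, at the +y end. A fixed stub pipe sticks out 15 mm at its back.
- plate_mid (a point): Centre of the slotted plate, on its surface (55 mm above the bench); axes as the unit's. The plate is 150 mm (x) by 140 mm (y) inside a 6 mm wide rim that stands 5 mm above it; a bun foot is on the plate when it stands on its underside inside the rim.
- air_ring (a joint): Angle of the slim shutter ring in rad: 0 = fully shut (stop; its black line points to the short narrow white mark, at the unit's -x side), 1.2 = fully open (stop; the line points to the wide white mark). Opens anticlockwise seen from above. Friction about 0.12 N m; stays where it is left. Found shut or up to 0.35 open.
- ring_mid (a point): Centre of the shutter ring, on its vertical axis at mid height, 90.5 mm above the bench. The ring is aluminium, knurled, 60 mm outside diameter and 11 mm high (85 to 96 mm above the bench).
- fixed_rings: The steel inlet tube with the two fixed rings, one just below and one just above the shutter ring, both 50 mm in diameter, coaxial with it; the upper one ends 109 mm above the bench, the tube goes down to the unit's top at 55 mm. Origin on the axis at the unit's top. Not to be touched.
- jog (a joint): Travel of the round black momentary jog button, in m: 0 = released, 0.006 = fully down. Springs back; about 1.5 N starts it and 5 N holds it fully down. It counts as down beyond 0.0045.
- jog_top (a point): Centre of the top face of the jog button, 32 mm in diameter; released it is 73 mm above the bench. It stands in a 48 mm wide dark steel collar, 12 mm high.
- tray: Plywood drying tray fixed to the bench, 158 by 158 mm and 11 mm high, floor and walls 6 mm thick, divided into 2 by 2 square compartments 70 mm wide and 5 mm deep. Origin at the centre of its underside. It and the rubber mat are on either side of the robot, either way round.
- cell0 (a point): Centre of the floor (6 mm above the bench) of a tray compartment, at -38, -38 mm from the tray's centre along its x, y.
- cell1 (a point): Centre of the floor (6 mm above the bench) of a tray compartment, at -38, +38 mm from the tray's centre along its x, y.
- cell2 (a point): Centre of the floor (6 mm above the bench) of a tray compartment, at +38, -38 mm from the tray's centre along its x, y.
- cell3 (a point): Centre of the floor (6 mm above the bench) of a tray compartment, at +38, +38 mm from the tray's centre along its x, y.
- blank: Bystander: an unturned square wooden block 45 by 45 by 70 mm, standing loose. Origin at its underside.
- gouge: Bystander: a turning gouge 370 mm long with a wooden handle, lying behind the unit along its own y axis (handle from y = -200 mm to 0), 25 mm high. Origin under the ferrule.
- chuck: Bystander: a loose four-jaw steel lathe chuck, 96 mm across, 67 mm high, jaws up. Origin at its underside.
- chuck_key: Bystander: a T-shaped dark steel chuck key lying flat, crossbar 110 mm along its y, stem to +95 mm along x, 16 mm high. Origin under the crossbar's middle.
Things that resemble listed ones, but are neither listed nor needed, are in the scene too. What is shaped like the foot0 but orange or turquoise is not meant.

How it is judged:
On the way, in this order (a step that is already met when the one before it is completed fails the run):
1. all feet stand on the slotted plate and the shutter ring is fully open (x of foot0 in the frame of plate_mid between -0.06 and 0.06 m and y of foot0 in the frame of plate_mid between -0.056 and 0.056 m and z of foot0 in the frame of plate_mid between -0.004 and 0.004 m and angle between each of foot0, foot1, foot2, foot3's own z axis and vertical below 0.15 rad and x of foot1 in the frame of plate_mid between -0.06 and 0.06 m and y of foot1 in the frame of plate_mid between -0.056 and 0.056 m and z of foot1 in the frame of plate_mid between -0.004 and 0.004 m and x of foot2 in the frame of plate_mid between -0.06 and 0.06 m and y of foot2 in the frame of plate_mid between -0.056 and 0.056 m and z of foot2 in the frame of plate_mid between -0.004 and 0.004 m and x of foot3 in the frame of plate_mid between -0.06 and 0.06 m and y of foot3 in the frame of plate_mid between -0.056 and 0.056 m and z of foot3 in the frame of plate_mid between -0.004 and 0.004 m and value of joint air_ring above 1.1 rad), for 0.2 s.
2. the jog button is held right down for 5 s, feet on the plate and shutter open (all of step 1 and value of joint jog above 0.0045 m), for 5 s.
3. the jog button is released (value of joint jog below 0.001 m), for 0.2 s.
At the end, for the whole second after the job is handed in: Every bun foot stands upright (within 0.15 rad) and still on the floor of a tray compartment, one to each (centre within 26 mm of the compartment's centre); the shutter ring is shut (below 0.08 rad); the jog button is up (value of joint air_ring below 0.08 rad and value of joint jog below 0.001 m and (horizontal distance between foot0 and cell0 below 0.026 m or horizontal distance between foot0 and cell1 below 0.026 m or horizontal distance between foot0 and cell2 below 0.026 m or horizontal distance between foot0 and cell3 below 0.026 m) and z of foot0 in the frame of cell0 between -0.004 and 0.004 m and angle between each of foot0, foot1, foot2, foot3's own z axis and vertical below 0.15 rad and linear speed of each of foot0, foot1, foot2, foot3 below 0.02 m/s and (horizontal distance between foot1 and cell0 below 0.026 m or horizontal distance between foot1 and cell1 below 0.026 m or horizontal distance between foot1 and cell2 below 0.026 m or horizontal distance between foot1 and cell3 below 0.026 m) and z of foot1 in the frame of cell0 between -0.004 and 0.004 m and (horizontal distance between foot2 and cell0 below 0.026 m or horizontal distance between foot2 and cell1 below 0.026 m or horizontal distance between foot2 and cell2 below 0.026 m or horizontal distance between foot2 and cell3 below 0.026 m) and z of foot2 in the frame of cell0 between -0.004 and 0.004 m and (horizontal distance between foot3 and cell0 below 0.026 m or horizontal distance between foot3 and cell1 below 0.026 m or horizontal distance between foot3 and cell2 below 0.026 m or horizontal distance between foot3 and cell3 below 0.026 m) and z of foot3 in the frame of cell0 between -0.004 and 0.004 m); the robot touches nothing.
It fails at once if the fixed rings are touched by the robot (over 1.5 N) (contact force between any of the arm, the fingers and fixed_rings above 1.5 N).
It fails at once if the jog button is pressed while the shutter is not fully open (value of joint jog above 0.003 m and value of joint air_ring below 1.1 rad).
It fails at once if the square blank, gouge, chuck or chuck key is moved by more than 30 mm (distance of any of blank, gouge, chuck, chuck_key from where it was at the start of the episode above 0.03 m).
Of foot0, foot1, foot2, foot3 only 2 to 4 are there at a start; the rules pass over those that are not, and their reading is None.
At some moment in a run one of foot0, foot1, foot2, foot3 may be knocked a few centimetres aside while the robot is not near it.
It also fails if it takes over 210 s, if anything falls off the work surface, if the arm or the gripper's body presses on something with over 40 N, if the wrist force passes 120 N, or if a joint passes its speed limit or range.

## Working session

There is one attempt and no reset: what is moved stays moved. The work goes in short steps, Python scripts to look and compute and a tool call to move; the robot and the scene stay as the last step left them, time stands still between calls to the robot, and variables do not carry over. Pictures are saved under pics/ and viewed, and the job is handed in when it is done.

Besides the shell and the picture viewer there is one more tool, called as a command line: name --argument value ..., lists and objects as JSON in quotes. arm_command: Moves the arm, as the interface text tells. Its arguments: {"type":"object","properties":{"moves":{"type":"array","items":{"type":"array","items":{"type":"array","items":{"type":"number"}}}},"force":{"type":"number"}},"required":["moves"]}

```bash
mkdir -p pics; ls
cat > h.py <<'E'
import numpy as np, cv2
from workcell import manip
def save(n,img): cv2.imwrite('pics/'+n+'.png',cv2.cvtColor(img,cv2.COLOR_RGB2BGR))
def ray(info,r,c,z):
    f=210/np.tan(np.radians(info['vfov'])/2)
    d=np.array([(c-info['cx'])/f,(r-info['cy'])/f,1.])
    P=np.array(info['pose']); d=P[:3,:3]@d; o=P[:3,3]
    return o+d*(z-o[2])/d[2]
def proj(info,p):
    f=210/np.tan(np.radians(info['vfov'])/2)
    P=np.array(info['pose']); q=P[:3,:3].T@(np.array(p)-P[:3,3])
    return (info['cy']+f*q[1]/q[2], info['cx']+f*q[0]/q[2])
E
python3 - <<'E'
from h import *
o=manip.get_obs()
for k,v in o.items(): print(k,np.round(v,3))
for n in['scene','top','wrist']:
    i=manip.camera_info(n); print(n,i['vfov'],i['cx'],i['cy'],np.round(i['pose'],3).tolist())
    save(n+'0',manip.camera(n))
E
```

```text
pics
clock 0.0
joint_pos [ 1.209  0.333 -0.065  1.461  0.022  1.35  -0.089]
joint_velocities [ 0.    -0.001 -0.001  0.     0.     0.     0.001]
tau [ 0.0000e+00 -6.2545e+01  4.9000e-02 -3.9159e+01  1.6000e-02  1.0000e-02
  0.0000e+00]
position [ 0.208 -0.589  0.303]
ee_rot [-0.697 -0.12   0.697 -0.119]
ft_force [-0.564  0.181  0.226]
torque [-0.05   0.011  0.03 ]
grip_width 1.0
scene 43.75848359233805 277.06565787955395 217.65094678779124 [[-0.869, 0.34, -0.361, 0.982], [0.495, 0.575, -0.651, 0.839], [-0.014, -0.744, -0.668, 0.882], [0.0, 0.0, 0.0, 1.0]]
top 49.53429156097451 276.9805742940022 208.91820570709078 [[-0.022, -0.997, 0.077, 0.478], [-1.0, 0.021, -0.024, 0.057], [0.022, -0.077, -0.997, 1.242], [0.0, 0.0, 0.0, 1.0]]
wrist 69.05987667483544 277.9054720791724 209.1913877090169 [[0.332, -0.909, -0.251, 0.271], [-0.943, -0.32, -0.088, -0.568], [0.0, 0.266, -0.964, 0.374], [0.0, 0.0, 0.0, 1.0]]
```

View pics/top0.png

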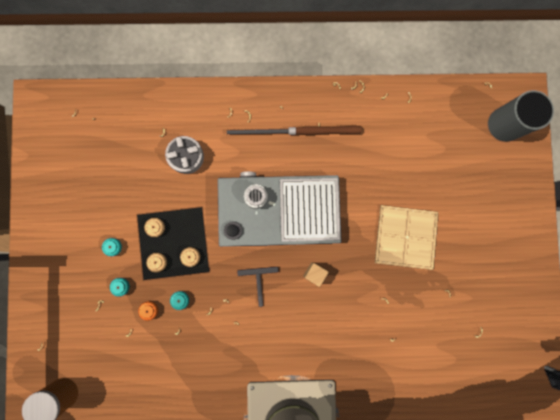

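View pics/scene0.png

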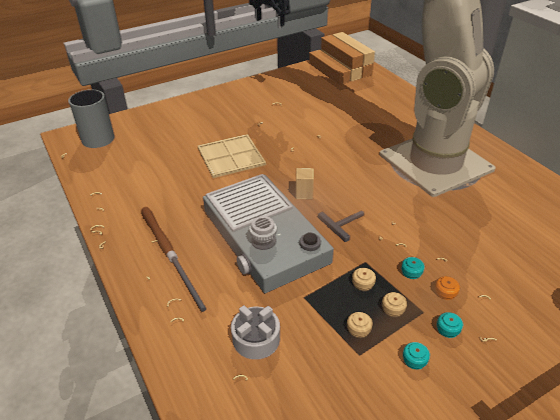

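View pics/wrist0.png

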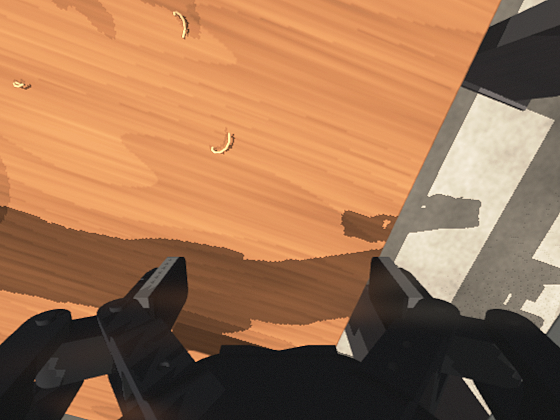

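The top view shows three pale feet on the mat at (col,row) = (154,227), (156,262) and (190,257). Turquoise and orange look-alikes lie off the mat. The unit is at about (280,211), the tray at (407,237) and the blank at (317,274).

Run:
```python
from h import *
top=manip.camera('top'); sc=manip.camera('scene')
H={'foot0':0,'unit':0,'plate_mid':.055,'ring_mid':.0905,'fixed_rings':.055,'jog_top':.073,'tray':0,'cell0':.006,'cell1':.006,'cell2':.006,'cell3':.006,'blank':0,'chuck':0,'chuck_key':0,'gouge':0}
for cam in['top','scene']:
    info=manip.camera_info(cam)
    for q,z in H.items():
        for d in manip.pinpoint(q,cam)[:7]:
            if d['confidence']<.3: continue
            r,c=d['pixel']; p=ray(info,r,c,z)
            print(cam,q,round(d['confidence'],2),np.round([c,r]),np.round(p[:2],4))
print(manip.get_obs()['clock'])
# crop
a=top[150:320,80:460]; save('topcrop',cv2.resize(a,None,fx=2.1,fy=2.1,interpolation=cv2.INTER_CUBIC))
a=sc[180:300,190:350]; save('sccrop',cv2.resize(a,None,fx=5,fy=5,interpolation=cv2.INTER_CUBIC))
```

```text
top foot0 0.74 [159. 266.] [0.4268 0.3494]
top foot0 0.72 [182. 301.] [0.3304 0.2885]
top foot0 0.61 [113. 246.] [0.4824 0.4706]
top foot0 0.57 [122. 284.] [0.3797 0.4471]
top foot0 0.54 [153. 228.] [0.5276 0.3634]
top foot0 0.53 [192. 254.] [0.4572 0.2602]
top foot0 0.5 [147. 309.] [0.3132 0.381 ]
top unit 0.58 [277. 212.] [0.5655 0.0263]
top plate_mid 0.72 [305. 210.] [ 0.5648 -0.0447]
top ring_mid 0.53 [257. 197.] [0.5984 0.0793]
top fixed_rings 0.79 [253. 198.] [0.5997 0.0894]
top fixed_rings 0.32 [257. 272.] [0.4072 0.0845]
top jog_top 0.51 [231. 230.] [0.5156 0.1481]
top tray 0.69 [405. 239.] [ 0.484  -0.3234]
top cell0 0.92 [396. 219.] [ 0.54   -0.2973]
top cell0 0.91 [389. 248.] [ 0.4606 -0.2748]
top cell0 0.88 [417. 252.] [ 0.4482 -0.3526]
top cell0 0.74 [420. 227.] [ 0.5158 -0.3621]
top cell0 0.39 [404. 242.] [ 0.477  -0.3166]
top cell0 0.32 [231. 230.] [0.5182 0.1522]
top cell1 0.92 [396. 219.] [ 0.54   -0.2973]
top cell1 0.91 [389. 248.] [ 0.4606 -0.2748]
top cell1 0.88 [417. 252.] [ 0.4482 -0.3526]
top cell1 0.74 [420. 227.] [ 0.5158 -0.3621]
top cell1 0.39 [404. 242.] [
[... 1664 characters left out ...]
 cell1 0.87 [221. 164.] [ 0.5333 -0.2947]
scene cell1 0.68 [239. 145.] [ 0.4447 -0.3537]
scene cell2 0.95 [214. 150.] [ 0.5195 -0.3699]
scene cell2 0.94 [246. 160.] [ 0.4599 -0.2786]
scene cell2 0.87 [221. 164.] [ 0.5333 -0.2947]
scene cell2 0.68 [239. 145.] [ 0.4447 -0.3537]
scene cell3 0.95 [214. 150.] [ 0.5195 -0.3699]
scene cell3 0.94 [246. 160.] [ 0.4599 -0.2786]
scene cell3 0.87 [221. 164.] [ 0.5333 -0.2947]
scene cell3 0.68 [239. 145.] [ 0.4447 -0.3537]
scene blank 0.64 [308. 195.] [ 0.3909 -0.0577]
scene chuck 0.71 [256. 337.] [0.7203 0.2697]
scene chuck_key 0.8 [335. 228.] [0.4009 0.0848]
scene gouge 0.66 [174. 263.] [ 0.7867 -0.0081]
scene gouge 0.6 [255. 339.] [0.7238 0.2736]
1.75
```

View pics/topcrop.png

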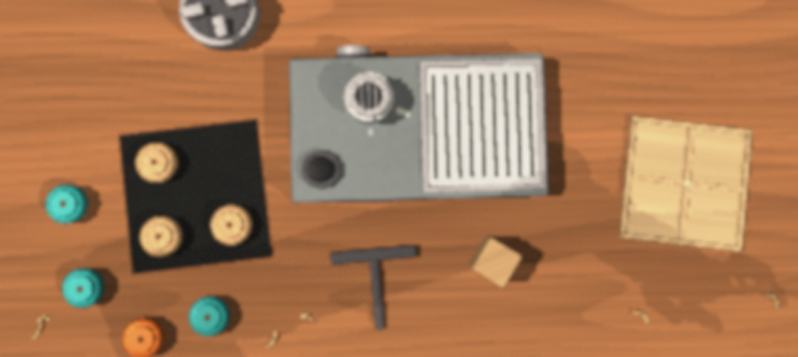

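View pics/sccrop.png

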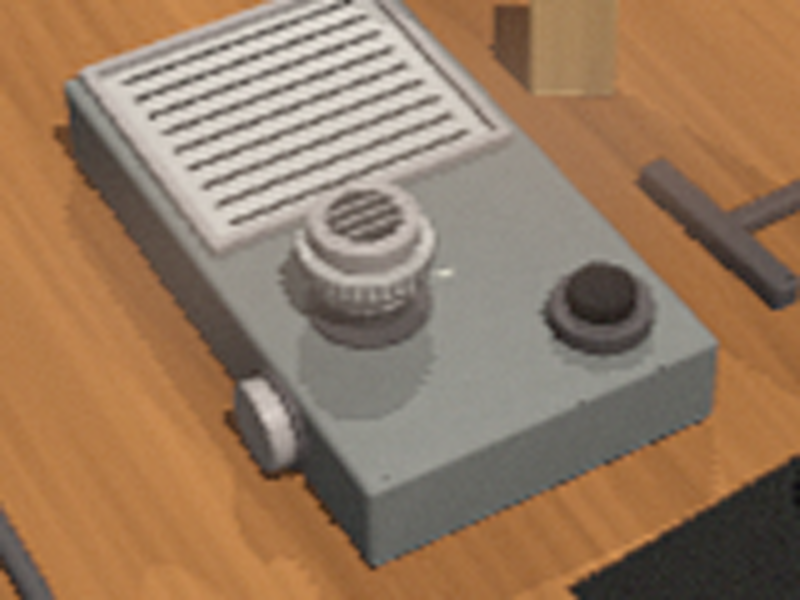

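The three pale feet on the black mat are the ones meant. In the crop they are at (157,162), (160,236) and (231,225). The turquoise and orange feet all stand off the mat. Next I'll refine the positions by segmentation.

```bash
cat >> h.py <<'E'
from scipy.spatial.transform import Rotation as Ro
def tool():
    o=manip.get_obs(); return np.array(o['position']),Ro.from_quat(o['ee_rot']).as_matrix(),o
def feet(cam='top',z=.02):
    """pale wood blobs by colour+nets' regions -> world centres (blob centroid at mid height)"""
    img=manip.camera(cam); info=manip.camera_info(cam); out=[]
    for d in manip.regions_of('foot0',cam):
        m=d['mask']; 
        if m.sum()<30: continue
        h=cv2.cvtColor(img,cv2.COLOR_RGB2HSV)[m]; hm=np.median(h,0)
        r,c=np.argwhere(m).mean(0)
        out.append((round(d['confidence'],2),hm.astype(int).tolist(),int(m.sum()),(round(c),round(r)),np.round(ray(info,r,c,z)[:2],4).tolist()))
    return out
def goto(p,yawdir=None):
    """print shift in tool units to TCP p; turn (deg) to bring tool y along yawdir (mod 180)"""
    q,R,o=tool(); d=R.T@(np.array(p)-q)/.025
    print('t',round(o['clock'],2),'pos',np.round(q,4),'R',np.round(R,2).tolist(),'shift',np.round(d,2))
    if yawdir is not None:
        v=R.T@np.array([np.cos(yawdir),np.sin(yawdir),0]); a=np.degrees(np.arctan2(v[2],v[1])); a=(a+90)%180-90
        # other option a+-180
        print('turn',round(a,1), 'j7',round(o['joint_pos'][6],2));
E
python3 - <<'E'
from h import *
for cam in['top','scene']:
    for f in feet(cam): print(cam,*f)
goto([.5,0,.3],0.0)
info=manip.camera_info('top'); top=manip.camera('top')
save('plate',cv2.resize(top[165:260,205:355],None,fx=5,fy=5,interpolation=cv2.INTER_CUBIC))
save('tray',cv2.resize(top[195:280,365:450],None,fx=7,fy=7,interpolation=cv2.INTER_CUBIC))
E
```

```text
top 0.83 [17, 118, 219] 287 (189, 256) [0.4512, 0.2636]
top 0.79 [86, 145, 168] 320 (111, 246) [0.4821, 0.4701]
top 0.72 [86, 148, 177] 270 (119, 286) [0.3757, 0.449]
top 0.69 [17, 118, 221] 266 (156, 262) [0.4385, 0.3525]
top 0.67 [86, 149, 148] 329 (179, 299) [0.3381, 0.2923]
top 0.63 [17, 118, 216] 300 (154, 227) [0.5318, 0.357]
scene 0.87 [88, 202, 158] 605 (416, 355) [0.482, 0.4721]
scene 0.74 [17, 113, 200] 532 (360, 324) [0.5313, 0.3598]
scene 0.72 [17, 112, 206] 385 (364, 278) [0.4504, 0.266]
scene 0.7 [14, 203, 197] 427 (447, 287) [0.3124, 0.3762]
scene 0.68 [16, 24, 155] 123 (263, 235) [0.5767, 0.0342]
scene 0.59 [88, 203, 143] 402 (412, 267) [0.339, 0.2941]
scene 0.59 [88, 201, 151] 530 (450, 324) [0.3767, 0.4507]
scene 0.56 [17, 114, 196] 487 (394, 304) [0.4384, 0.3542]
scene 0.2 [19, 95, 214] 1859 (231, 156) [0.4967, -0.2998]
t 1.95 pos [ 0.2077 -0.5895  0.3039] R [[0.0, 0.33, -0.94], [-0.0, -0.94, -0.33], [-1.0, 0.0, 0.0]] shift [  0.16 -18.35 -18.86]
turn -70.6 j7 -0.09
```

View pics/plate.png

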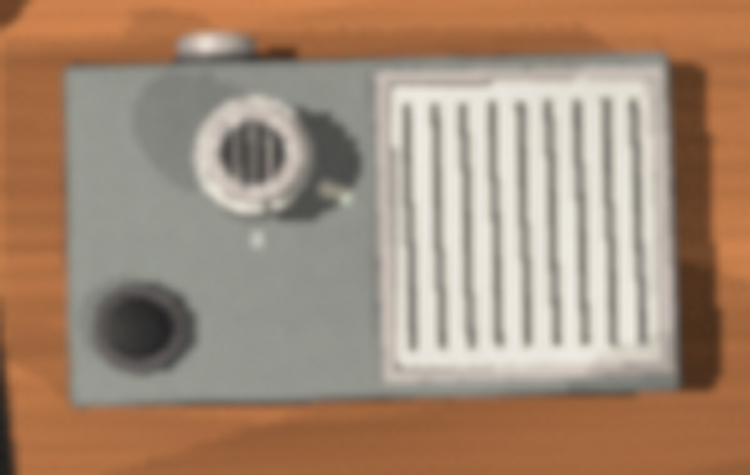

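View pics/tray.png

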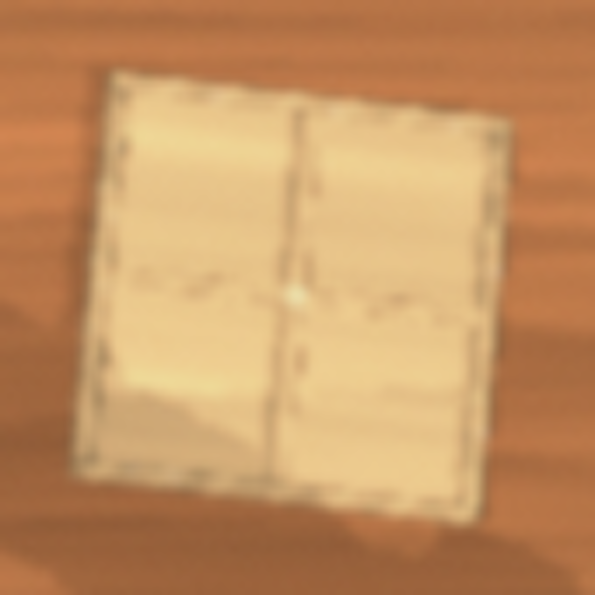

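The top crop shows the unit corners at about (66,68), (668,55), (680,388) and (72,405). The plate's outer rim is at (377,70), (667,60), (678,385) and (385,382), the ring at (253,153) and the button at (137,325). The ring's line at (272,205) is a little past the narrow mark at (257,240), and the wide mark is at (335,193). The tray corners are (110,72), (512,120), (480,522) and (72,475).

Run:
```python
from h import *
info=manip.camera_info('top')
f=lambda c,s,o,z: np.array([ray(info,y/s+o[0]-.4,x/s+o[1]-.4,z)[:2] for x,y in c])
u=f([(66,68),(668,55),(680,388),(72,405)],5,(165,205),.055)
pl=f([(377,70),(667,60),(678,385),(385,382)],5,(165,205),.06)
t=f([(110,72),(512,120),(480,522),(72,475)],7,(195,365),.011)
for n,a in(('unit',u),('plate',pl),('tray',t)):
    ex=(a[0]+a[1]-a[2]-a[3])/2; ey=(a[0]+a[3]-a[1]-a[2])/2
    print(n,np.round(a.mean(0),4),'len',np.linalg.norm(ex),np.linalg.norm(ey),'yaw',np.degrees(np.arctan2(ex[1],ex[0])),np.degrees(np.arctan2(-ey[0],ey[1])))
print('ring',f([(253,153)],5,(165,205),.109),'jog',f([(137,325)],5,(165,205),.073))
ey=None
```

```text
unit [0.566  0.0226] len 0.1758190228340866 0.3167787745001734 yaw 0.23800821657632065 0.23496964915710478
plate [ 0.5663 -0.0579] len 0.1667597357059017 0.1524436219436964 yaw 0.09870345452367536 -0.4815950189134415
tray [ 0.4892 -0.3235] len 0.15694027018398163 0.15893711582175235 yaw -7.546044204767284 -7.9141951102814305
ring [[0.60082535 0.08307771]] jog [[0.5173131  0.14495896]]
```

arm_command --moves '[[[0,0,0,0,-7.06],[0,0,0,0,-7.06],[0,0,0,0,-7.06],[0,0,0,0,-7.06],[0,0,0,0,-7.06],[0,0,0,0,-7.06],[0,0,0,0,-7.06],[0,0,0,0,-7.06],[0,0,0,0,-7.06],[0,0,0,0,-7.06]]]' --force 30

```text
clock: 2.83
position: [0.2077, -0.5895, 0.3039]
ee_rot: [0.498, 0.502, -0.498, 0.502]
ft_force: [-0.2, 0.7, 0.5]
grip_width: 1.0
```

Run:
```python
from h import *
goto([.451,.265,.2],0.0)
```

```text
t 2.83 pos [ 0.2077 -0.5895  0.3039] R [[0.0, 1.0, 0.01], [-0.0, 0.01, -1.0], [-1.0, 0.0, 0.0]] shift [  4.16   9.94 -34.12]
turn 0.4 j7 1.11
```

arm_command --moves '[[[0,0,1,-1,0],[0,0,1,-1,0],[0,0,1,-1,0],[0,0,1,-1,0],[0,0,1,-1,0],[0,0,1,-1,0],[0,0,1,-1,0],[0,0,1,-1,0],[0,0,1,-1,0],[0,0,0.9,-1,0],[0,0,0,-1,0],[0,0,0,-1,0]]]'

```text
clock: 3.83
position: [0.4563, -0.2875, 0.3037]
ee_rot: [0.5, 0.501, -0.499, 0.5]
ft_force: [-0.4, 0.4, 0.6]
grip_width: 0.999
```

arm_command --moves '[[[0,0,0,-1,0],[0,0,0,-1,0],[0,0,0,-1,0],[0,0,0,-1,0],[0,0,0,-1,0],[0,0,0,-1,0],[0,0,0,-1,0],[0,0,0,-1,0],[0,0,0,-1,0],[0,0,0,-1,0],[0,0,0,-1,0],[0,0,0,-1,0]]]'

```text
clock: 4.83
position: [0.4549, 0.0118, 0.3041]
ee_rot: [0.5, 0.5, -0.5, 0.5]
ft_force: [0.2, -0.4, -0.4]
grip_width: 1.0
```

arm_command --moves '[[[0,0.2,0,-1,0],[0,0.3,0,-1,0],[0,0.3,0,-1,0],[0,0.3,0,-1,0],[0,0.3,0,-1,0],[0,0.3,0,-1,0],[0,0.3,0,-1,0],[0,0.3,0,-1,0],[0,0,0,-1,0],[0,0,0,-1,0],[0,0,0,0,0],[0,0,0,0,0]]]'

```text
clock: 5.83
position: [0.4546, 0.262, 0.2464]
ee_rot: [0.499, 0.501, -0.499, 0.5]
ft_force: [-0.5, -0.3, 0.4]
grip_width: 1.0
```

Run:
```python
from h import *
goto([.451,.265,.2],0.0)
save('w1',manip.camera('wrist'))
for f in feet('wrist'): print(*f)
```

```text
t 5.83 pos [0.4546 0.262  0.2464] R [[-0.0, 1.0, 0.0], [0.0, 0.0, -1.0], [-1.0, -0.0, -0.0]] shift [ 1.85 -0.14 -0.12]
turn 0.2 j7 -0.79
0.98 [27, 59, 255] 2450 (258, 98) [0.4364, 0.3496]
0.94 [27, 64, 255] 1962 (272, 194) [0.4492, 0.2602]
0.93 [87, 163, 82] 448 (187, 5) [0.3778, 0.4245]
0.9 [27, 63, 255] 2696 (360, 92) [0.53, 0.3549]
0.77 [16, 169, 255] 2902 (118, 73) [0.3112, 0.3711]
0.76 [87, 159, 227] 2312 (155, 165) [0.3355, 0.2889]
```

View pics/w1.png

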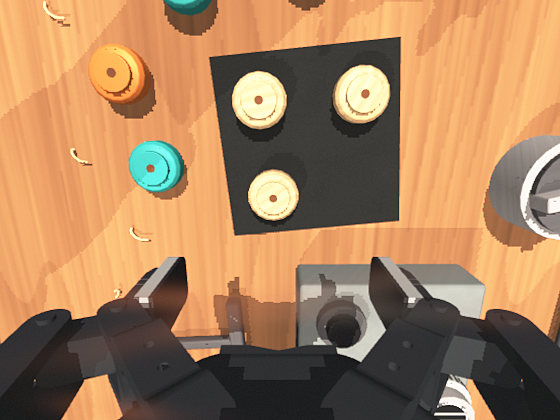

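The wrist view confirms three pale feet with dark dots on the mat, at (272,194), (258,98) and (360,92). The orange and turquoise ones are off the mat. I'll take the nearest one, A.

arm_command --moves '[[[0,0.8,-0.15,0,0],[0,0.8,0,0,0],[0,0.8,0,0,0],[0,0.8,0,0,0],[0,0.8,0,0,0],[0,0.8,0,0,0],[0,0.8,0,0,0],[0,0.7,0,0,0],[0,0.3,0,0,0],[0,0.18,0,0,0],[0,0,0,0,0]]]'

```text
clock: 6.9
position: [0.4515, 0.2599, 0.0767]
ee_rot: [-0.5, -0.5, 0.5, -0.5]
ft_force: [-0.2, -0.4, 0.3]
grip_width: 1.003
```

Run:
```python
from h import *
goto([.451,.263,.077],0.0)
save('w2',manip.camera('wrist'));save('s2',manip.camera('scene')[220:360,300:440].repeat(4,0).repeat(4,1))
```

```text
t 6.9 pos [0.4515 0.2599 0.0767] R [[-0.0, 1.0, -0.0], [-0.0, -0.0, -1.0], [-1.0, -0.0, 0.0]] shift [-0.01 -0.02 -0.12]
turn -0.0 j7 -0.96
```

View pics/w2.png

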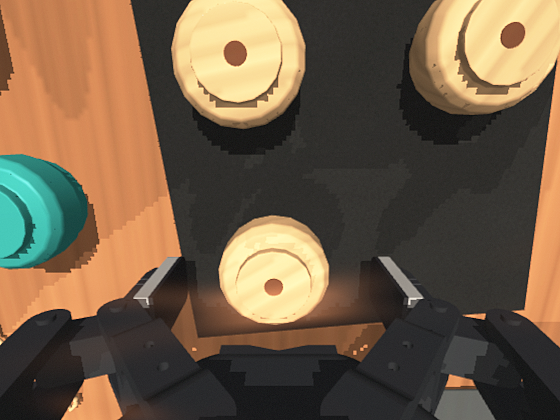

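View pics/s2.png

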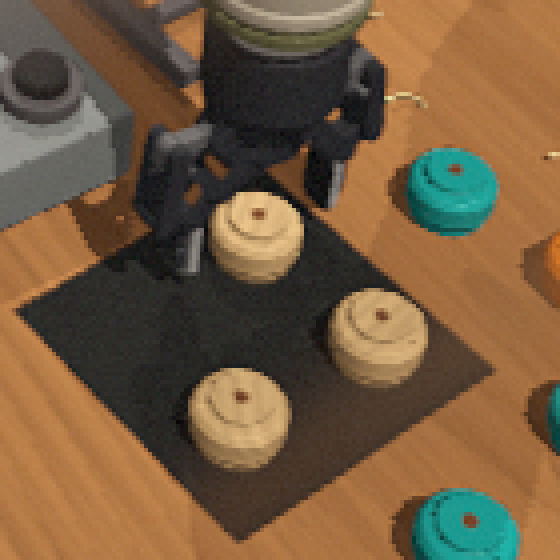

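The foot sits between the pads, with its dot at (273,287). Next I'll close and lift.

arm_command --moves '[[[0,0,0,-0.15,0],[1,0,0,0,0],[1,0,0,0,0],[1,0,0,0,0],[1,0,0,0,0],[1,0,0,0,0],[1,0,0,0,0],[1,0,0,0,0],[1,0,0,0,0],[1,0,0,0,0]]]' --force 35

```text
clock: 7.83
position: [0.4514, 0.2645, 0.0775]
ee_rot: [0.5, 0.5, -0.5, 0.5]
ft_force: [-2.6, -1.7, 7.2]
grip_width: 0.573
```

Run:
```python
from h import *
goto([.451,.263,.077],0.0)
save('w3',manip.camera('wrist'));save('s3',manip.camera('scene')[220:360,300:440].repeat(4,0).repeat(4,1))
i=manip.camera_info('wrist'); print(ray(i,290,273,.032))
```

```text
t 7.83 pos [0.4514 0.2645 0.0775] R [[0.0, 1.0, 0.0], [-0.0, 0.0, -1.0], [-1.0, 0.0, 0.0]] shift [ 0.02 -0.02  0.06]
turn 0.0 j7 -0.96
[0.44893902 0.26324859 0.032     ]
```

View pics/w3.png

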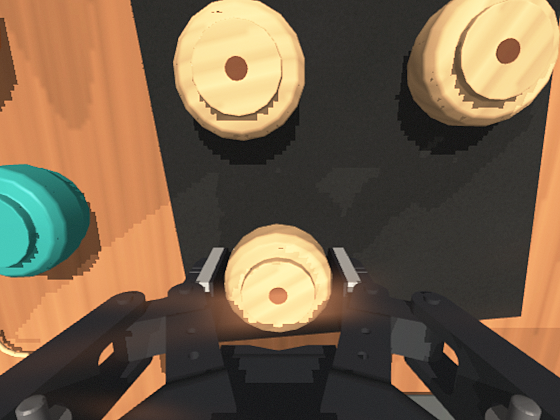

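View pics/s3.png

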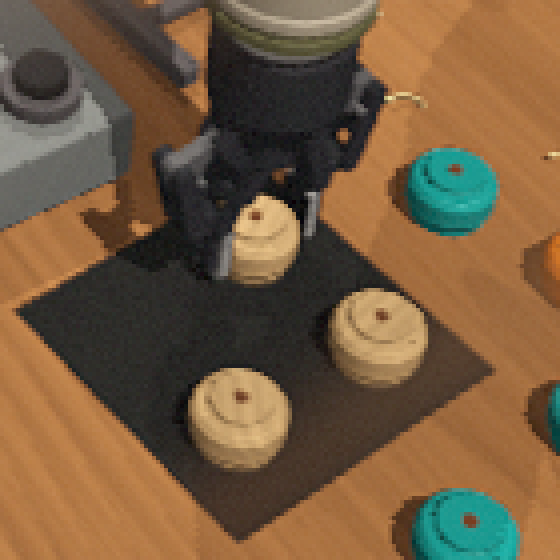

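arm_command --moves '[[[1,-0.5,0,0,0],[1,-0.8,0,0,0],[1,-0.8,0,0,0],[1,-0.8,0,0,0],[1,-0.8,0,0,0],[1,-0.8,0,0,0],[1,-0.5,0,0,0],[1,0,0,0,0]]]'

```text
clock: 8.6
position: [0.4522, 0.2651, 0.2049]
ee_rot: [0.501, 0.499, -0.499, 0.501]
ft_force: [0.0, 0.8, -0.3]
grip_width: 0.572
```

Run:
```python
from h import *
goto([.5255,-.098,.24],0.0)
print(tool()[2]['ft_force'])
save('w4',manip.camera('wrist'));save('s4',manip.camera('scene')[190:340,280:430].repeat(4,0).repeat(4,1))
```

```text
t 8.6 pos [0.4522 0.2651 0.2049] R [[0.0, 1.0, 0.0], [0.0, 0.0, -1.0], [-1.0, 0.0, -0.0]] shift [-1.41  2.94 14.52]
turn 0.0 j7 -0.83
[ 0.04318197  0.84115886 -0.34014989]
```

View pics/w4.png

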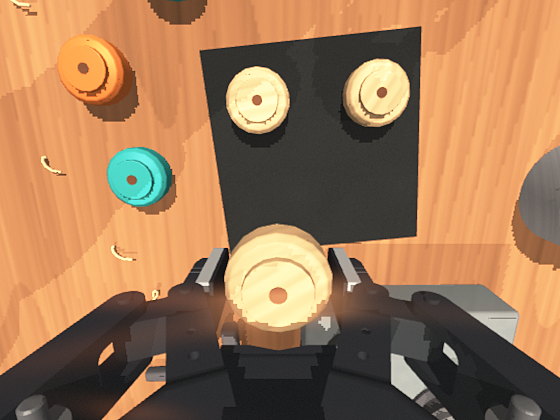

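View pics/s4.png

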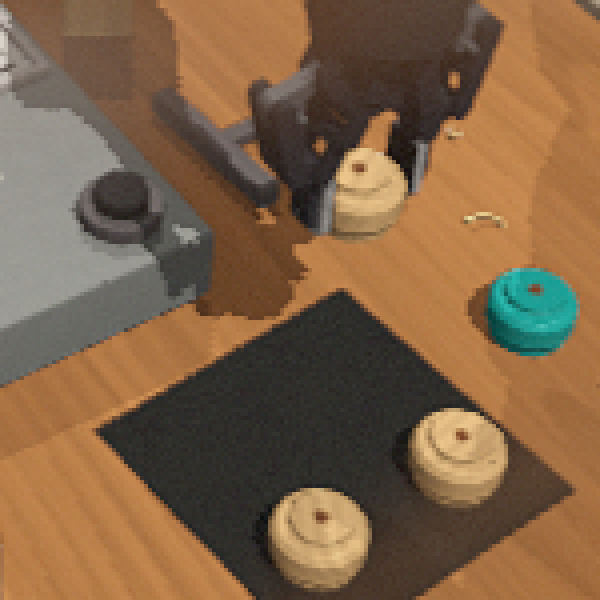

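A is held, upright between the pads. I'll carry it to plate point (-30,-42) mm.

arm_command --moves '[[[1,-0.7,0,0,0],[1,-0.7,0,0.5,0],[1,0,0.4,1,0],[1,0,0.4,1,0],[1,0,0.4,1,0],[1,0,0.4,1,0],[1,0,0.4,1,0],[1,0,0.4,1,0],[1,0,0.4,1,0],[1,0,0.4,1,0],[1,0,0.13,1,0],[1,0,0,1,0]]]'

```text
clock: 9.7
position: [0.5345, 0.0004, 0.2353]
ee_rot: [0.5, 0.501, -0.5, 0.499]
ft_force: [0.0, -0.5, -0.2]
grip_width: 0.568
```

arm_command --moves '[[[1,0,0,1,0],[1,0,0,1,0],[1,0,0,1,0],[1,0,0,0.8,0],[1,0,0,0.3,0],[1,0,0,0,0],[1,0,0,0,0]]]'

```text
clock: 10.28
position: [0.5344, -0.0998, 0.2361]
ee_rot: [0.5, 0.501, -0.5, 0.5]
ft_force: [-0.4, 0.6, 0.2]
grip_width: 0.573
```

Run:
```python
from h import *
goto([.5355,-.1,.1335],0.0)
save('w5',manip.camera('wrist'))
i=manip.camera_info('wrist')
for c in [(-.075,-.07),(-.075,.07),(.075,-.07),(.075,.07)]: print(np.round(proj(i,[.5655+c[0],-.058+c[1],.055])))
```

```text
t 10.28 pos [ 0.5344 -0.0998  0.2361] R [[-0.0, 1.0, 0.0], [0.0, 0.0, -1.0], [-1.0, -0.0, -0.0]] shift [4.1  0.05 0.01]
turn 0.0 j7 -0.06
[238. 228.]
[ 64. 221.]
[238. 399.]
[ 64. 419.]
```

View pics/w5.png

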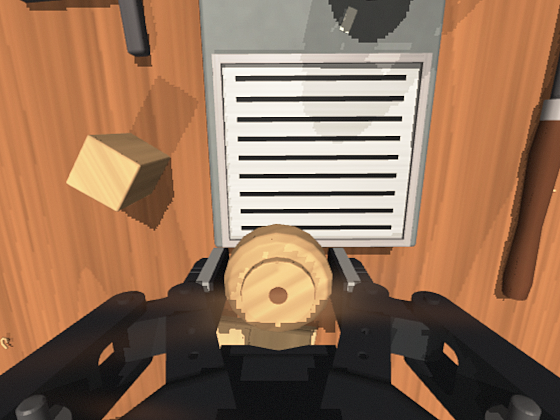

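The plate's inner corners at (222,65), (420,65), (404,240) and (232,240) match my prediction within a few pixels. I'll lower the foot.

arm_command --moves '[[[1,0.8,0.04,0,0],[1,0.8,0,0,0],[1,0.8,0,0,0],[1,0.7,0,0,0],[1,0.5,0,0,0],[1,0.3,0,0,0],[1,0.15,0,0,0],[1,0,0,0,0],[1,0,0,0,0]]]'

```text
clock: 11.08
position: [0.5361, -0.1004, 0.1363]
ee_rot: [0.5, 0.5, -0.5, 0.5]
ft_force: [-1.2, -0.9, 0.3]
grip_width: 0.575
```

Run:
```python
from h import *
goto([.5355,-.1,.1335],0.0); print(np.round(tool()[2]['ft_force'],1))
save('s6',manip.camera('scene')[130:280,190:340].repeat(4,0).repeat(4,1))
```

```text
t 11.08 pos [ 0.5361 -0.1004  0.1363] R [[0.0, 1.0, 0.0], [-0.0, 0.0, -1.0], [-1.0, 0.0, 0.0]] shift [ 0.11 -0.02 -0.02]
turn 0.0 j7 -0.13
[-1.2 -0.9  0.3]
```

View pics/s6.png

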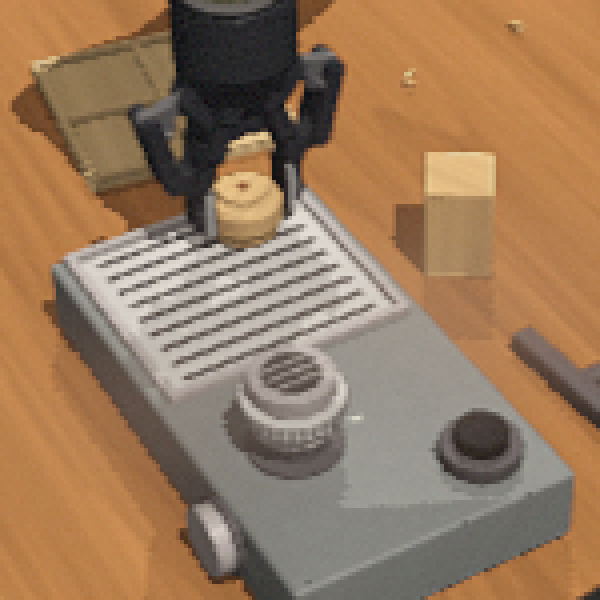

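arm_command --moves '[[[1,0.08,0,0,0],[1,0.07,0,0,0],[1,0,0,0,0],[1,0,0,0,0]]]'

```text
clock: 11.47
position: [0.5361, -0.1008, 0.1325]
ee_rot: [0.5, 0.5, -0.5, 0.5]
ft_force: [-1.8, 1.1, 4.1]
grip_width: 0.571
```

Contact is felt. I'll open a little, then lift.

arm_command --moves '[[[0.36,0,0,0,0],[0.33,0,0,0,0],[0.33,0,0,0,0],[0.33,-0.5,0,0,0],[0.33,-1,0,0,0],[0.1,-1,0,0,0],[0,-1,0,0,0],[0,-0.8,0,-0.5,0],[0,0,0,-1,0],[0,0,0,-1,0],[0,0,-0.3,-1,0],[0,0,-0.3,-1,0]]]'

```text
clock: 12.47
position: [0.5204, 0.0132, 0.2404]
ee_rot: [0.5, 0.5, -0.5, 0.5]
ft_force: [1.5, 0.1, -0.2]
grip_width: 1.002
```

arm_command --moves '[[[0,0,-0.3,-1,0],[0,0,-0.3,-1,0],[0,0,-0.3,-1,0],[0,0,-0.3,-1,0],[0,0,-0.3,-1,0],[0,0,-0.3,-1,0],[0,0,-0.3,-1,0],[0,0,-0.3,-1,0],[0,0,-0.3,-1,0],[0,0,-0.3,-1,0],[0,0,0,-1,0],[0,0,0,0,0]]]'

```text
clock: 13.47
position: [0.4437, 0.2917, 0.2407]
ee_rot: [0.499, 0.502, -0.498, 0.501]
ft_force: [-0.0, 0.7, 0.0]
grip_width: 1.002
```

Run:
```python
from h import *
goto([.4385,.3535,.24],0.0)
save('t7',cv2.resize(manip.camera('top')[150:320,80:460],None,fx=2,fy=2)); 
for f in feet('top'): print(*f)
print('w')
save('w7',manip.camera('wrist'))
for f in feet('wrist'): print(*f)
```

```text
t 13.47 pos [0.4437 0.2917 0.2407] R [[0.0, 1.0, 0.01], [0.0, 0.01, -1.0], [-1.0, 0.0, -0.0]] shift [ 0.04 -0.2  -2.47]
turn 0.3 j7 -0.87
0.7 [17, 116, 229] 258 (327, 220) [0.5398, -0.108]
0.66 [17, 117, 219] 194 (152, 224) [0.5386, 0.3618]
w
0.8 [28, 53, 255] 2384 (268, 127) [0.4362, 0.35]
0.74 [18, 164, 255] 2825 (127, 102) [0.3104, 0.372]
0.71 [28, 52, 255] 2542 (370, 121) [0.5295, 0.3555]
0.7 [87, 157, 223] 2206 (193, 18) [0.3749, 0.4386]
0.68 [88, 158, 234] 2262 (164, 192) [0.3352, 0.2898]
0.57 [87, 162, 105] 555 (318, 6) [0.4789, 0.4476]
```

View pics/t7.png

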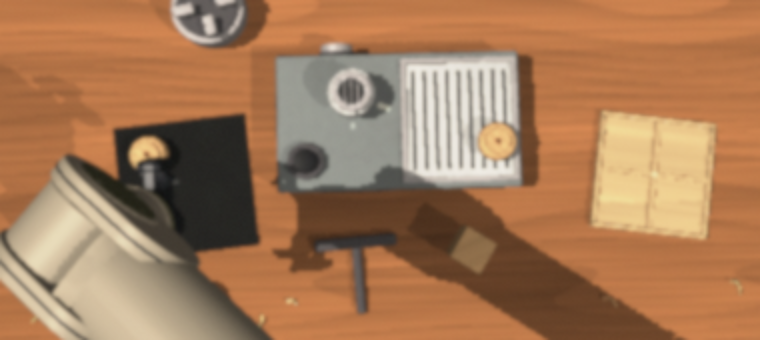

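A stands on the plate at (497,141) in the crop. Next is B, gripped about 4 mm higher.

arm_command --moves '[[[0,0,-0.23,-0.8,0],[0,0,0,-0.8,0],[0,0,0,-0.8,0],[0,0.8,0,0,0],[0,0.8,0,0,0],[0,0.8,0,0,0],[0,0.8,0,0,0],[0,0.8,0,0,0],[0,0.8,0,0,0],[0,0.8,0,0,0],[0,0.5,0,0,0],[0,0.2,0,0,0]]]'

```text
clock: 14.77
position: [0.4397, 0.3454, 0.0802]
ee_rot: [-0.499, -0.5, 0.501, -0.5]
ft_force: [-0.8, 0.6, 0.8]
grip_width: 0.998
```

Run:
```python
from h import *
goto([.438,.352,.081],0.0)
save('w8',manip.camera('wrist'))
```

```text
t 14.77 pos [0.4397 0.3454 0.0802] R [[-0.0, 1.0, -0.0], [-0.0, -0.0, -1.0], [-1.0, -0.0, 0.0]] shift [-0.03 -0.07 -0.26]
turn -0.1 j7 -1.12
```

View pics/w8.png

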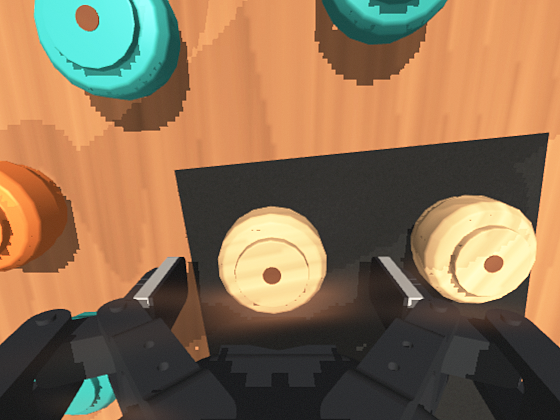

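B is centred between the pads, with its dot at (271,275).

arm_command --moves '[[[0,0,-0.06,-0.26,0],[0,0,0,0,0],[1,0,0,0,0],[1,0,0,0,0],[1,0,0,0,0],[1,0,0,0,0],[1,0,0,0,0],[1,0,0,0,0],[1,0,0,0,0],[1,0,0,0,0],[1,0,0,0,0]]]'

```text
clock: 15.73
position: [0.4386, 0.3534, 0.0828]
ee_rot: [0.5, 0.5, -0.5, 0.5]
ft_force: [-1.7, -1.8, 6.6]
grip_width: 0.567
```

arm_command --moves '[[[1,-0.5,0,0,0],[1,-0.8,0,0,0],[1,-0.8,0,0,0],[1,-0.8,0,0,0],[1,-0.8,0,0,0],[1,-0.8,0,0,0],[1,-0.8,0,0,0],[1,-0.8,0,0.5,0],[1,-0.3,0.4,1,0],[1,0,0.4,1,0],[1,0,0.4,1,0],[1,0,0.4,1,0]]]'

```text
clock: 16.73
position: [0.4785, 0.2397, 0.243]
ee_rot: [0.5, 0.5, -0.5, 0.5]
ft_force: [-0.0, 0.4, -0.7]
grip_width: 0.568
```

Run:
```python
from h import *
goto([.5355,-.016,.24],0.0)
save('w9',manip.camera('wrist'))
```

```text
t 16.73 pos [0.4785 0.2397 0.243 ] R [[0.0, 1.0, 0.0], [-0.0, 0.0, -1.0], [-1.0, 0.0, 0.0]] shift [ 0.12  2.27 10.23]
turn 0.0 j7 -0.75
```

View pics/w9.png

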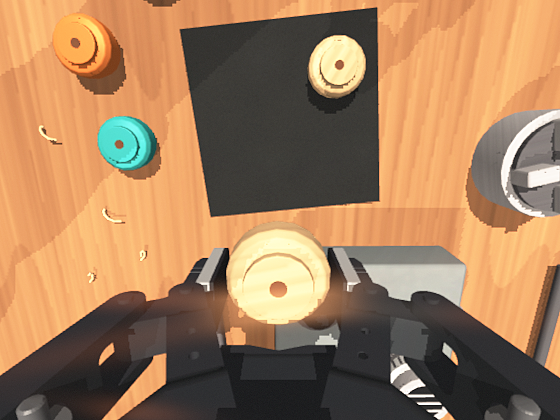

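B is held. I'll carry it to plate point (-30,+42).

arm_command --moves '[[[1,0,0.3,1,0],[1,0,0.3,1,0],[1,0,0.3,1,0],[1,0,0.3,1,0],[1,0,0.3,1,0],[1,0,0.3,1,0],[1,0,0.3,1,0],[1,0,0.17,1,0],[1,0,0,1,0],[1,0,0,0.8,0],[1,0,0,0.4,0],[1,0,0,0,0]]]'

```text
clock: 17.78
position: [0.5351, -0.0164, 0.2423]
ee_rot: [-0.501, -0.499, 0.501, -0.499]
ft_force: [0.3, -0.2, -1.3]
grip_width: 0.567
```

arm_command --moves '[[[1,0.8,0,0,0],[1,0.8,0,0,0],[1,0.8,0,0,0],[1,0.7,0,0,0],[1,0.5,0,0,0],[1,0.3,0,0,0],[1,0.1,0,0,0],[1,0,0,0,0],[1,0,0,0,0]]]'

```text
clock: 18.53
position: [0.5356, -0.0138, 0.1428]
ee_rot: [0.5, 0.5, -0.5, 0.5]
ft_force: [0.1, -0.8, -0.2]
grip_width: 0.567
```

Run:
```python
from h import *
goto([.5355,-.016,.138],0.0)
save('s9',manip.camera('scene')[130:280,190:340].repeat(4,0).repeat(4,1))
```

```text
t 18.53 pos [ 0.5356 -0.0138  0.1428] R [[0.0, 1.0, 0.0], [-0.0, 0.0, -1.0], [-1.0, 0.0, 0.0]] shift [ 0.19 -0.    0.09]
turn 0.0 j7 -0.31
```

View pics/s9.png

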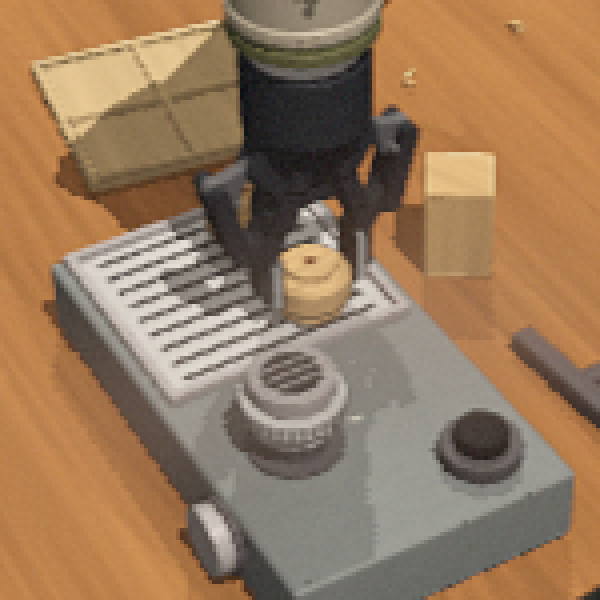

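arm_command --moves '[[[1,0.1,0,0.09,0],[1,0.06,0,0,0],[1,0,0,0,0],[1,0,0,0,0]]]'

```text
clock: 18.92
position: [0.5351, -0.0166, 0.138]
ee_rot: [0.5, 0.5, -0.5, 0.5]
ft_force: [0.4, -0.3, -0.3]
grip_width: 0.568
```

arm_command --moves '[[[1,0.06,0,0,0],[1,0.04,0,0,0],[1,0,0,0,0],[1,0,0,0,0]]]'

```text
clock: 19.25
position: [0.5353, -0.0164, 0.1376]
ee_rot: [0.5, 0.5, -0.5, 0.5]
ft_force: [-12.9, -1.6, 27.1]
grip_width: 0.568
```

Firm contact. I'll release, lift and go back for C.

arm_command --moves '[[[0.35,-0.06,0,0,0],[0.33,0,0,0,0],[0.33,0,0,0,0],[0.33,-0.5,0,0,0],[0.33,-1,0,0,0],[0.1,-1,0,0,0],[0,-1,0,0,0],[0,-0.6,0,-0.5,0],[0,0,0,-1,0],[0,0,0,-1,0],[0,0,0,-1,0],[0,0,0,-1,0]]]'

```text
clock: 20.25
position: [0.535, 0.0972, 0.2403]
ee_rot: [0.5, 0.5, -0.5, 0.5]
ft_force: [-0.3, -0.3, -0.5]
grip_width: 1.005
```

arm_command --moves '[[[0,0,0,-1,0],[0,0,0,-1,0],[0,0,0,-1,0],[0,0,0,-1,0],[0,0,0,-1,0],[0,0,0,-1,0],[0,0,0,-1,0],[0,0,0,-1,0],[0,0,0,0,0],[0,0,0,0,0]]]'

```text
clock: 21.08
position: [0.5343, 0.2978, 0.2399]
ee_rot: [0.499, 0.501, -0.499, 0.5]
ft_force: [-0.2, -1.2, 1.0]
grip_width: 0.997
```

Run:
```python
from h import *
goto([.53,.356,.081],0.0)
save('t10',cv2.resize(manip.camera('top')[150:320,80:460],None,fx=2,fy=2)); 
for f in feet('top',.07): print(*f)
print('w')
save('w10',manip.camera('wrist'))
for f in feet('wrist'): print(*f)
```

```text
t 21.08 pos [0.5343 0.2978 0.2399] R [[-0.0, 1.0, 0.0], [0.0, 0.0, -1.0], [-1.0, -0.0, -0.0]] shift [ 6.36 -0.16 -2.32]
turn 0.2 j7 -0.85
0.85 [16, 122, 129] 305 (295, 221) [0.537, -0.017]
0.81 [17, 116, 225] 299 (327, 220) [0.5376, -0.101]
0.74 [13, 184, 222] 291 (148, 310) [0.3191, 0.3608]
0.66 [86, 147, 169] 305 (119, 286) [0.3808, 0.4333]
0.45 [19, 20, 133] 86 (256, 198) [0.5981, 0.0821]
w
0.86 [87, 159, 134] 1202 (212, 11) [0.4806, 0.4531]
0.83 [29, 45, 255] 2326 (272, 131) [0.5297, 0.3559]
0.7 [18, 164, 255] 3106 (32, 113) [0.3123, 0.3723]
0.58 [88, 159, 235] 2517 (75, 201) [0.3366, 0.2901]
0.55 [88, 151, 248] 3020 (89, 24) [0.3757, 0.4434]
0.4 [12, 38, 136] 8657 (300, 321) [0.5593, 0.1531]
```

View pics/t10.png

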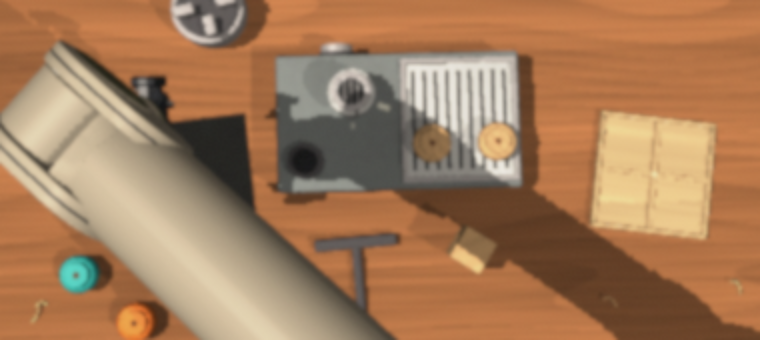

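View pics/w10.png

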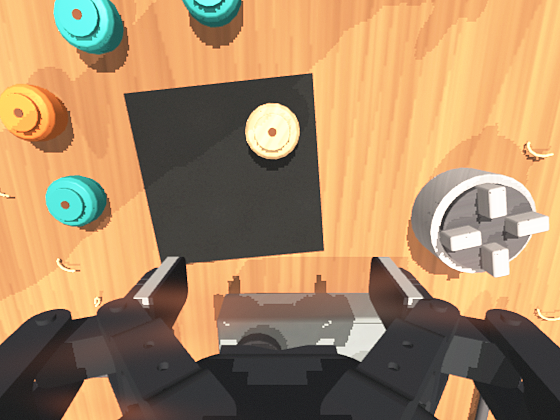

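A and B stand on the plate. C is at (272,131) on the mat.

arm_command --moves '[[[0,0,-0.15,-0.9,0],[0,0,0,-0.9,0],[0,0,0,-0.57,0],[0,0.8,0,0,0],[0,0.8,0,0,0],[0,0.8,0,0,0],[0,0.8,0,0,0],[0,0.8,0,0,0],[0,0.8,0,0,0],[0,0.8,0,0,0],[0,0.5,0,0,0],[0,0.2,0,0,0]]]'

```text
clock: 22.38
position: [0.5309, 0.3542, 0.0799]
ee_rot: [-0.499, -0.5, 0.501, -0.5]
ft_force: [0.3, 0.9, 0.9]
grip_width: 1.001
```

Run:
```python
from h import *
goto([.5305,.357,.081],0.0)
save('w11',manip.camera('wrist'))
```

```text
t 22.38 pos [0.5309 0.3542 0.0799] R [[-0.0, 1.0, -0.0], [-0.0, -0.0, -1.0], [-1.0, -0.0, 0.0]] shift [-0.04 -0.02 -0.11]
turn -0.0 j7 -1.02
```

View pics/w11.png

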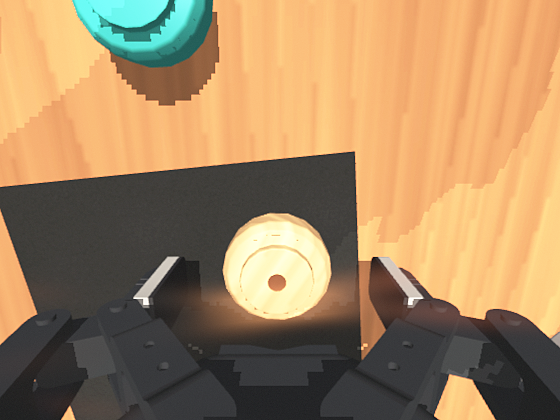

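C is centred, with its dot at (277,282). Next I'll close and lift, then go to plate point (+32,0), i.e. world (0.5975,-0.058).

arm_command --moves '[[[0,0,0,-0.11,0],[0,0,0,0,0],[1,0,0,0,0],[1,0,0,0,0],[1,0,0,0,0],[1,0,0,0,0],[1,0,0,0,0],[1,0,0,0,0],[1,0,0,0,0],[1,0,0,0,0],[1,0,0,0,0]]]'

```text
clock: 23.35
position: [0.5316, 0.3583, 0.0828]
ee_rot: [0.5, 0.5, -0.5, 0.5]
ft_force: [-1.1, -1.0, 6.3]
grip_width: 0.569
```

arm_command --moves '[[[1,-0.5,0,0,0],[1,-0.8,0,0,0],[1,-0.8,0,0,0],[1,-0.8,0,0,0],[1,-0.8,0,0,0],[1,-0.8,0,0,0],[1,-0.8,0,0,0],[1,-0.8,0,0.5,0],[1,-0.3,0,1,0],[1,0,0,1,0],[1,0,0,1,0],[1,0,0,1,0]]]'

```text
clock: 24.35
position: [0.5311, 0.2446, 0.243]
ee_rot: [0.5, 0.5, -0.5, 0.5]
ft_force: [0.0, 0.1, 0.2]
grip_width: 0.567
```

Run:
```python
from h import *
goto([.5975,-.058,.24],0.0)
save('w12',manip.camera('wrist'))
```

```text
t 24.35 pos [0.5311 0.2446 0.243 ] R [[0.0, 1.0, 0.0], [-0.0, 0.0, -1.0], [-1.0, 0.0, 0.0]] shift [ 0.12  2.65 12.11]
turn 0.0 j7 -0.76
```

View pics/w12.png

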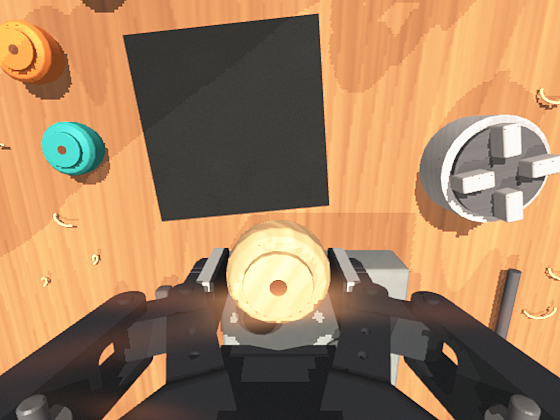

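arm_command --moves '[[[1,0,0.3,1,0],[1,0,0.3,1,0],[1,0,0.3,1,0],[1,0,0.3,1,0],[1,0,0.3,1,0],[1,0,0.3,1,0],[1,0,0.3,1,0],[1,0,0.3,1,0],[1,0,0.25,1,0],[1,0,0,1,0],[1,0,0,1,0],[1,0,0,0.7,0]]]'

```text
clock: 25.4
position: [0.5976, -0.0494, 0.2427]
ee_rot: [-0.5, -0.499, 0.501, -0.5]
ft_force: [0.9, -0.3, -0.9]
grip_width: 0.567
```

arm_command --moves '[[[1,0,0,0.4,0],[1,0.6,0,0,0],[1,0.8,0,0,0],[1,0.8,0,0,0],[1,0.7,0,0,0],[1,0.5,0,0,0],[1,0.4,0,0,0],[1,0.2,0,0,0],[1,0,0,0,0],[1,0,0,0,0]]]'

```text
clock: 26.23
position: [0.598, -0.0567, 0.1425]
ee_rot: [0.5, 0.5, -0.5, 0.5]
ft_force: [0.9, -0.5, 0.5]
grip_width: 0.566
```

Run:
```python
from h import *
goto([.5975,-.058,.138],0.0)
save('s13',manip.camera('scene')[130:280,190:340].repeat(4,0).repeat(4,1))
```

```text
t 26.23 pos [ 0.598  -0.0567  0.1425] R [[0.0, 1.0, 0.0], [-0.0, 0.0, -1.0], [-1.0, 0.0, 0.0]] shift [ 0.18 -0.02  0.05]
turn 0.0 j7 -0.27
```

View pics/s13.png

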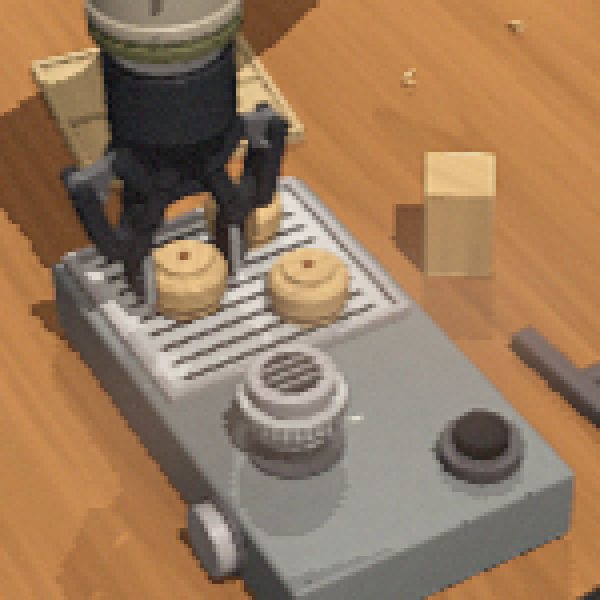

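arm_command --moves '[[[1,0.1,0,0,0],[1,0.08,0,0,0],[1,0.02,0,0,0],[1,0,0,0,0]]]'

```text
clock: 26.62
position: [0.598, -0.057, 0.1378]
ee_rot: [0.5, 0.5, -0.5, 0.5]
ft_force: [-2.3, -0.4, 5.8]
grip_width: 0.568
```

Contact. I'll release, lift and approach the ring for a look.

arm_command --moves '[[[0.35,0,0,0,0],[0.33,0,0,0,0],[0.33,0,0,0,0],[0.33,-0.5,0,0,0],[0.33,-1,0,0,0],[0.1,-1,0,0,0],[0,-1,0,0,0],[0,-0.7,0,-0.8,0],[0,0,0,-0.8,0],[0,0,0,-0.8,0],[0,0,0,0,0],[0,0,0,0,0]]]'

```text
clock: 27.62
position: [0.5975, 0.0045, 0.2429]
ee_rot: [0.5, 0.501, -0.499, 0.501]
ft_force: [0.3, -0.6, -1.0]
grip_width: 0.996
```

Run:
```python
from h import *
goto([.6,.083,.15],0.0)
save('s14',manip.camera('scene')[130:280,190:340].repeat(4,0).repeat(4,1))
save('w14',manip.camera('wrist'))
i=manip.camera_info('wrist')
for q,z in(('ring_mid',.0905),('fixed_rings',.055),('jog_top',.073)):
    for d in manip.pinpoint(q,'wrist')[:2]: print(q,d,ray(i,*d['pixel'],z))
for d in manip.regions_of('fixed_rings','wrist')[:1]: print(d['rect'])
```

```text
t 27.62 pos [0.5975 0.0045 0.2429] R [[0.0, 1.0, 0.0], [0.0, 0.0, -1.0], [-1.0, 0.0, -0.0]] shift [ 3.72  0.1  -3.14]
turn 0.2 j7 -0.31
ring_mid {'pixel': [267.1, 243.4], 'confidence': 0.47} [ 0.5697443  -0.04080193  0.0905    ]
fixed_rings {'pixel': [110.9, 284.5], 'confidence': 0.97} [0.60270791 0.0793894  0.055     ]
jog_top {'pixel': [11.0, 156.5], 'confidence': 0.83} [0.5135733 0.1444605 0.073    ]
[243.5, 63.7, 323.2, 147.2]
```

View pics/s14.png

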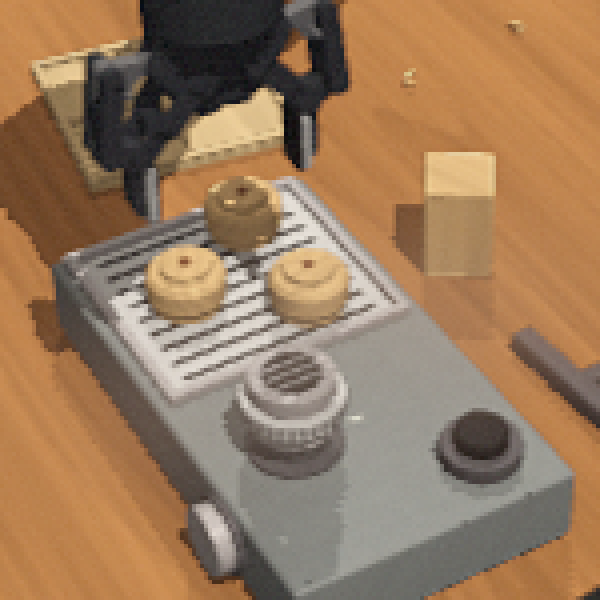

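View pics/w14.png

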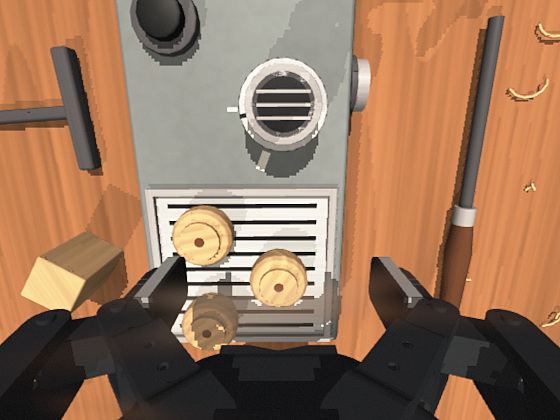

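All three feet are on the plate, at (203,240), (279,285) and (207,330). The ring's outer circle is centred at about (283,104) with radius ~43 px. The narrow mark is at (232,109) and the wide one at (263,160).

Run:
```python
from h import *
img=manip.camera('wrist'); i=manip.camera_info('wrist')
a=img[40:190,200:350]; save('w15',cv2.resize(a,None,fx=4,fy=4,interpolation=cv2.INTER_CUBIC))
for rc,z in(((104,283),.096),((103,283),.109),((104,283),.085)): print(z,ray(i,*rc,z))
for c in[(.6,.083),(.601,.081)]:
  for z,r in((.096,.03),(.085,.03),(.109,.025)):
    P=np.array([proj(i,[c[0]+r*np.cos(t),c[1]+r*np.sin(t),z]) for t in np.linspace(0,6.28,40)])
    b=img.copy() if z==.096 and r==.03 else b
    for p in P: cv2.circle(b,(int(round(p[1])),int(round(p[0]))),0,(255,0,0) if z==.096 else (0,0,255),-1)
  save('fit%d'%(c[0]*1000),cv2.resize(b[40:190,200:350],None,fx=4,fy=4,interpolation=cv2.INTER_NEAREST))
```

```text
0.096 [0.60073567 0.08231755 0.096     ]
0.109 [0.60052143 0.08212091 0.109     ]
0.085 [0.60091524 0.08298971 0.085     ]
```

View pics/fit600.png

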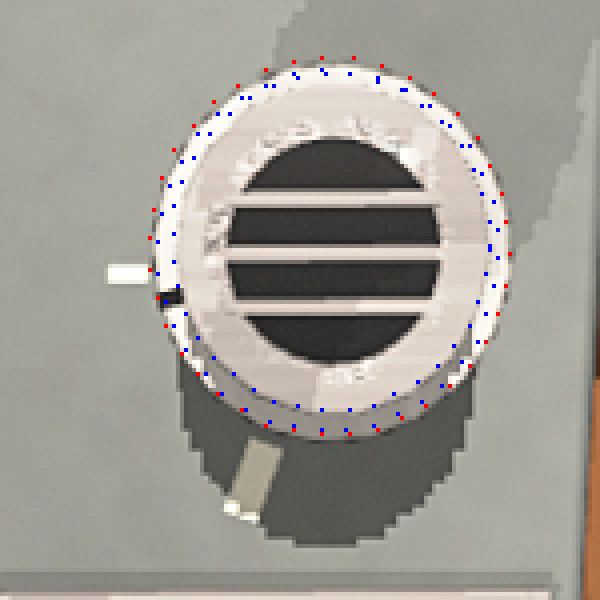

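View pics/w15.png

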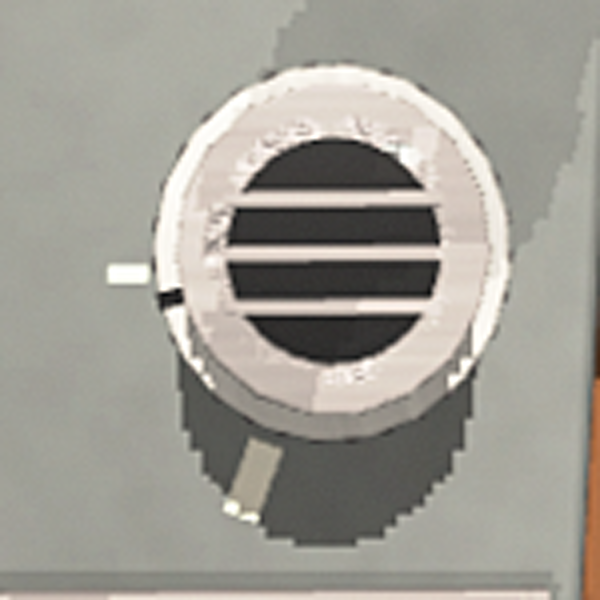

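The ring centre is about (0.6005, 0.082), and the line is ~0.25 rad open. I'll go over it and down.

arm_command --moves '[[[0,0,0.12,-0.9,0],[0,0,0,-0.9,0],[0,0,0,-0.9,0],[0,0,0,-0.4,0],[0,0,0,0,0],[0,0.5,0,0,0],[0,0.5,0,0,0],[0,0.3,0,0,0],[0,0,0,0,0]]]'

```text
clock: 28.72
position: [0.5997, 0.0786, 0.2064]
ee_rot: [-0.499, -0.5, 0.502, -0.499]
ft_force: [-0.3, -0.3, -0.7]
grip_width: 0.998
```

Run:
```python
from h import *
goto([.6005,.082,.15],0.0)
save('w16',manip.camera('wrist'))
```

```text
t 28.72 pos [0.5997 0.0786 0.2064] R [[-0.0, 1.0, -0.0], [-0.0, -0.0, -1.0], [-1.0, -0.0, 0.0]] shift [ 2.25  0.04 -0.14]
turn -0.1 j7 -0.47
```

View pics/w16.png

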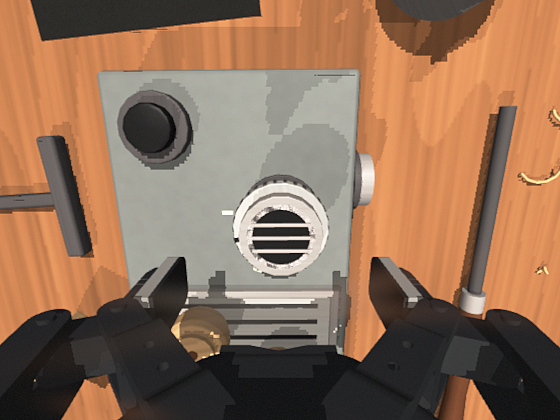

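The ring is centred between the open fingers at (281,230). Next I'll descend.

arm_command --moves '[[[0,0.5,0.04,-0.14,0],[0,0.5,0,0,0],[0,0.5,0,0,0],[0,0.4,0,0,0],[0,0.25,0,0,0],[0,0.1,0,0,0],[0,0,0,0,0],[0,0,0,0,0]]]'

```text
clock: 29.43
position: [0.6018, 0.0842, 0.1534]
ee_rot: [0.5, 0.5, -0.5, 0.5]
ft_force: [-0.1, -1.0, 0.2]
grip_width: 0.998
```

Run:
```python
from h import *
goto([.6005,.082,.15],0.0)
save('w17',manip.camera('wrist'))
save('s17',manip.camera('scene')[150:300,200:350].repeat(4,0).repeat(4,1))
```

```text
t 29.43 pos [0.6018 0.0842 0.1534] R [[0.0, 1.0, 0.0], [0.0, 0.0, -1.0], [-1.0, 0.0, -0.0]] shift [ 0.14 -0.05  0.09]
turn 0.0 j7 -0.51
```

View pics/w17.png

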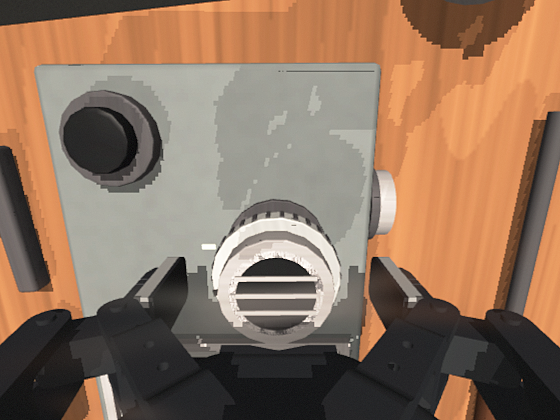

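View pics/s17.png

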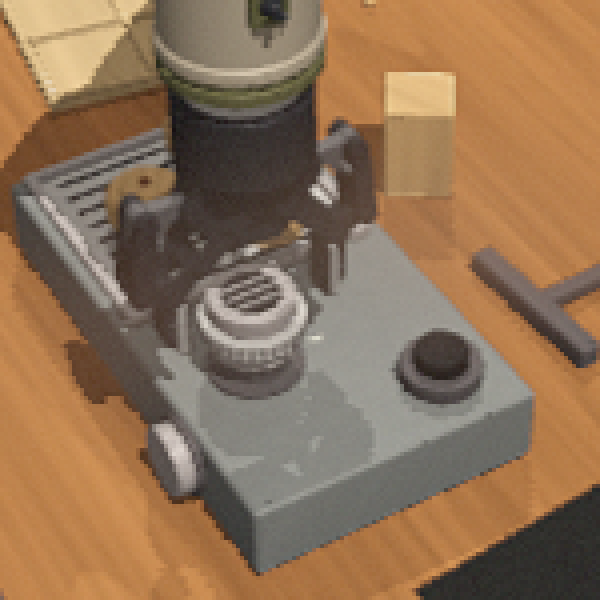

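arm_command --moves '[[[0,0.1,-0.04,0.06,0],[0,0,0,0,0],[0.5,0,0,0,0],[0.5,0,0,0,0],[0.5,0,0,0,0],[0.5,0,0,0,0],[0.5,0,0,0,0],[0.5,0,0,0,0]]]' --force 40

```text
clock: 30.2
position: [0.6009, 0.0826, 0.1512]
ee_rot: [0.5, 0.5, -0.5, 0.5]
ft_force: [-0.8, -0.7, 5.7]
grip_width: 0.68
```

Run:
```python
from h import *
goto([.6005,.082,.15],0.0); print(np.round(tool()[2]['torque'],2))
save('w18',manip.camera('wrist'))
```

```text
t 30.2 pos [0.6009 0.0826 0.1512] R [[0.0, 1.0, 0.0], [-0.0, 0.0, -1.0], [-1.0, 0.0, 0.0]] shift [ 0.05 -0.02  0.02]
turn 0.0 j7 -0.51
[-0.19  0.15 -0.04]
```

View pics/w18.png

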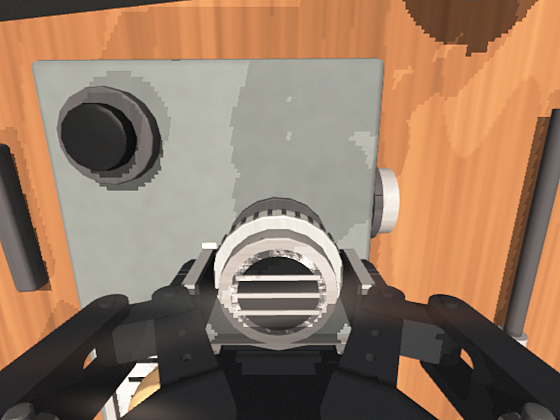

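Gripped on the ring. I'll turn it anticlockwise.

arm_command --moves '[[[0.5,0,0,0,-3],[0.5,0,0,0,-5],[0.5,0,0,0,-5],[0.5,0,0,0,-5],[0.5,0,0,0,-5],[0.5,0,0,0,-5],[0.5,0,0,0,-5],[0.5,0,0,0,-5],[0.5,0,0,0,-5],[0.5,0,0,0,-5],[0.5,0,0,0,0]]]'

```text
clock: 31.17
position: [0.6011, 0.0826, 0.1513]
ee_rot: [0.252, 0.66, -0.251, 0.661]
ft_force: [-0.3, 0.2, 6.5]
grip_width: 0.682
```

Run:
```python
from h import *
goto([.6005,.082,.15],0.0); print(np.round(tool()[2]['torque'],2))
save('w19',manip.camera('wrist'))
save('s19',manip.camera('scene')[150:300,200:350].repeat(4,0).repeat(4,1))
```

```text
t 31.17 pos [0.6011 0.0826 0.1513] R [[0.0, 0.67, 0.75], [0.0, 0.75, -0.67], [-1.0, 0.0, 0.0]] shift [ 0.05 -0.03 -0.  ]
turn 48.3 j7 0.26
[-0.1  -0.01  0.15]
```

View pics/w19.png

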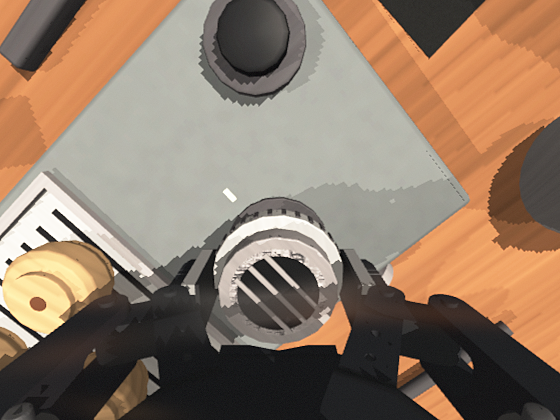

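View pics/s19.png

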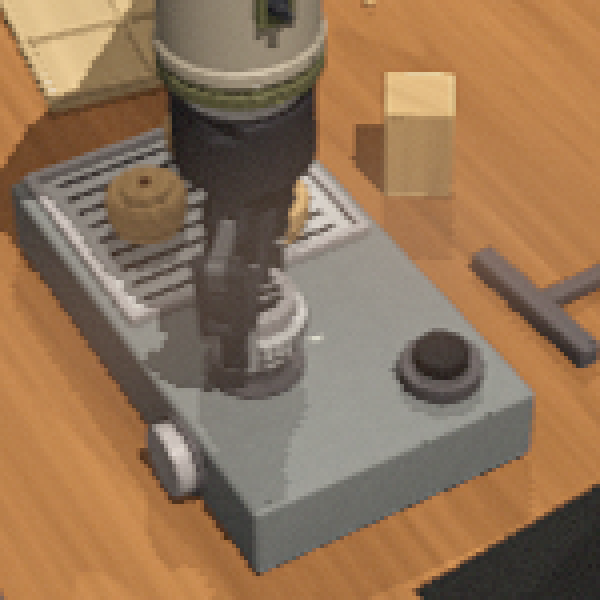

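It turned 48° with a moment of 0.15 N m, which is just ring friction. I'll go on until the stop shows.

arm_command --moves '[[[0.5,0,0,0,-3],[0.5,0,0,0,-3],[0.5,0,0,0,-2],[0.5,0,0,0,0],[0.5,0,0,0,0]]]'

```text
clock: 31.68
position: [0.6011, 0.0826, 0.1512]
ee_rot: [0.207, 0.676, -0.207, 0.677]
ft_force: [-0.3, -1.2, 4.7]
grip_width: 0.683
```

Run:
```python
from h import *
goto([.6005,.082,.15],0.0); print(np.round(tool()[2]['torque'],2))
```

```text
t 31.68 pos [0.6011 0.0826 0.1512] R [[0.0, 0.56, 0.83], [0.0, 0.83, -0.56], [-1.0, 0.0, 0.0]] shift [ 0.05 -0.03 -0.01]
turn 56.0 j7 0.39
[-0.09 -0.05  0.12]
```

arm_command --moves '[[[0.5,0,0,0,-3],[0.5,0,0,0,-3],[0.5,0,0,0,-2],[0.5,0,0,0,0],[0.5,0,0,0,0]]]'

```text
clock: 32.1
position: [0.604, 0.081, 0.1515]
ee_rot: [0.161, 0.686, -0.159, 0.691]
ft_force: [16.1, -1.5, -4.6]
grip_width: 0.677
```

Run:
```python
from h import *
goto([.6005,.082,.15],0.0); print(np.round(tool()[2]['torque'],2))
```

```text
t 32.1 pos [0.604  0.081  0.1515] R [[0.01, 0.44, 0.9], [0.0, 0.9, -0.44], [-1.0, 0.0, 0.01]] shift [ 0.06 -0.02 -0.14]
turn 63.8 j7 0.51
[-0.47 -3.51 -0.53]
```

Force jumped to 16 N, so it looks like the stop is reached. I'll release, lift and look.

arm_command --moves '[[[0.1,0,0,0,0],[0,0,0,0,0],[0,0,0,0,0],[0,0,0,0,0],[0,-0.5,0,0,0],[0,-1,0,0,0],[0,-1,0,0,0],[0,-1,0,0,0],[0,0,0,1,0],[0,0,0,1,0],[0,0,0,0,0]]]'

```text
clock: 33.02
position: [0.6486, 0.0573, 0.2391]
ee_rot: [0.16, 0.688, -0.161, 0.689]
ft_force: [-0.5, -1.0, -0.3]
grip_width: 1.004
```

Run:
```python
from h import *
goto([.517,.147,.15],0.0); print(np.round(tool()[2]['torque'],2))
img=manip.camera('wrist');save('w20',img)
save('s20',manip.camera('scene')[150:300,200:350].repeat(4,0).repeat(4,1))
i=manip.camera_info('wrist'); c=(.6005,.082)
b=img.copy()
for a in (0,1.1,1.2):
    r,cc=proj(i,[c[0]-.03*np.cos(a),c[1]-.03*np.sin(a),.096]); print(a,r,cc); b[int(round(r)),int(round(cc))]=(255,0,0)
r,cc=map(int,proj(i,[*c,.096])); r=max(r,75)
save('w20c',cv2.resize(b[max(r-75,0):r+75,cc-75:cc+75],None,fx=4,fy=4,interpolation=cv2.INTER_NEAREST))
```

```text
t 33.02 pos [0.6486 0.0573 0.2391] R [[0.0, 0.44, 0.9], [-0.0, 0.9, -0.44], [-1.0, 0.0, 0.0]] shift [ 3.55  0.89 -6.31]
turn 63.8 j7 0.61
[ 0.01 -0.03 -0.02]
0 109.7818465046699 258.510672707682
1.1 150.17325441591078 234.72461897140474
1.2 154.57663144238458 235.03478582642543
```

View pics/w20.png

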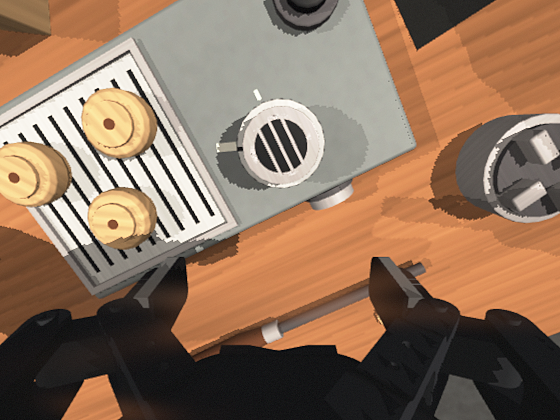

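View pics/w20c.png

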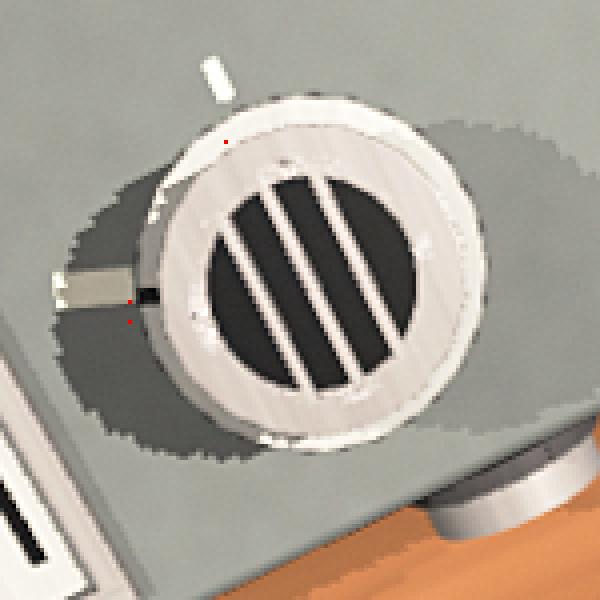

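View pics/s20.png

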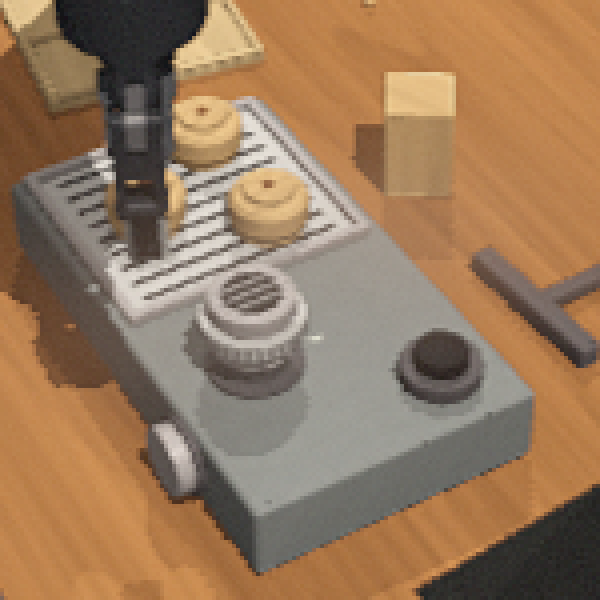

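The line now points to the wide mark, with the line at (147,296) and the mark at (95,288) in the crop. I'll measure the angle with an overlay.

```bash
cat > ov.py <<'E'
from h import *
def overlay(name,c,angs,yaw=0.0,s=6):
    img=manip.camera('wrist'); i=manip.camera_info('wrist')
    pr=lambda p: proj(i,p)
    r0,c0=map(int,pr([*c,.096])); r1=max(r0-60,0); c1=c0-65
    b=cv2.resize(img[r1:r0+60,c1:c0+65],None,fx=s,fy=s,interpolation=cv2.INTER_NEAREST)
    P=lambda p:(int((pr(p)[1]-c1+.5)*s),int((pr(p)[0]-r1+.5)*s))
    for z,r,col in((.096,.03,(255,0,0)),(.085,.03,(0,0,255)),(.109,.025,(0,160,0))):
        for t in np.linspace(0,2*np.pi,60): cv2.circle(b,P([c[0]+r*np.cos(t),c[1]+r*np.sin(t),z]),1,col,-1)
    for a,col in angs:
        d=-np.array([np.cos(a+yaw),np.sin(a+yaw)]); f=lambda r,z:P([c[0]+r*d[0],c[1]+r*d[1],z])
        cv2.line(b,f(.025,.096),f(.03,.096),col,1); cv2.line(b,f(.03,.096),f(.03,.085),col,1)
        cv2.line(b,f(.03,.0553),f(.06,.0553),col,1)
    save(name,b)
E
python3 - <<'E'
from ov import *
overlay('ov1',(.6005,.083),[(0,(255,0,0)),(1.1,(255,0,255)),(1.2,(255,0,0))],.004)
overlay('ov2',(.5985,.0835),[(0,(255,0,0)),(1.1,(255,0,255)),(1.2,(255,0,0))],.004)
E
```

```text
(no output)
```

View pics/ov1.png

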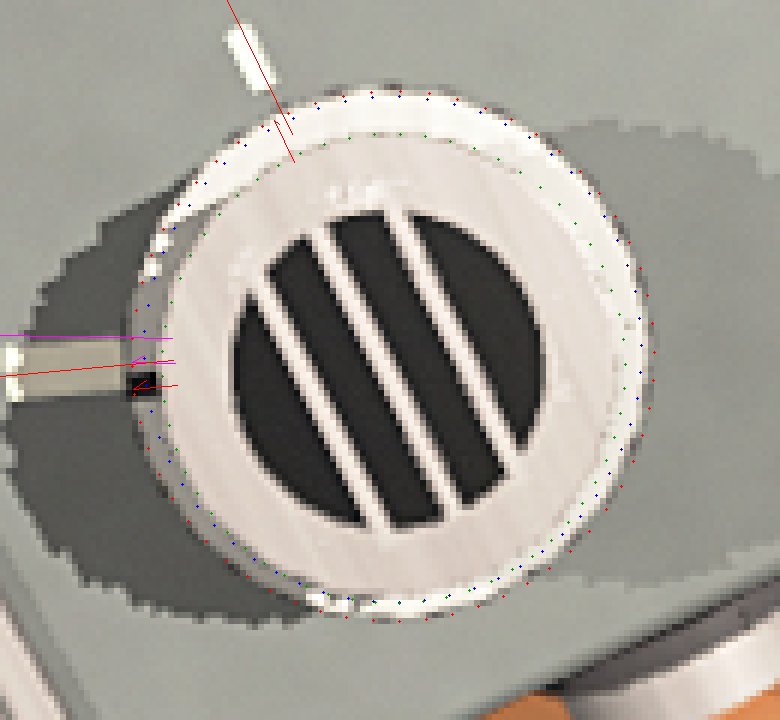

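View pics/ov2.png

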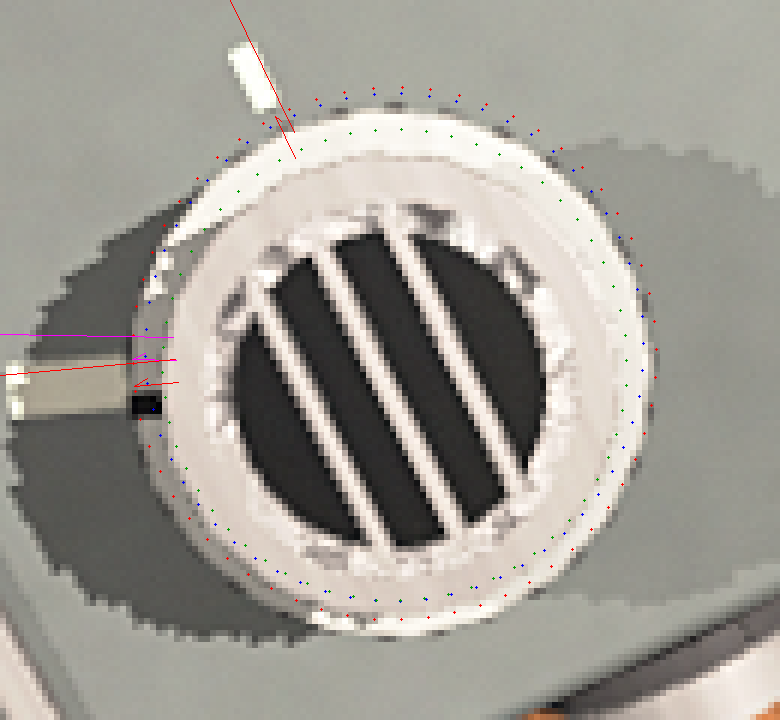

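The line and the wide mark both agree with 1.2 rad at ring centre (0.6005,0.083), so the shutter is fully open. Next is the button, with the fingers shut.

arm_command --moves '[[[1,0,0.2,-0.8,0],[1,0,0.2,-0.8,0],[1,0,0.2,-0.8,0],[1,0,0.2,-0.8,0],[1,0,0,-0.5,0],[1,0,0,0,0],[1,0,0,0,0],[1,0,0,0,0]]]'

```text
clock: 33.88
position: [0.5715, 0.1186, 0.2383]
ee_rot: [0.159, 0.689, -0.159, 0.689]
ft_force: [-0.1, -1.2, 0.2]
grip_width: -0.001
```

Run:
```python
from h import *
goto([.516,.146,.15]); 
img=manip.camera('wrist');save('w22',img); i=manip.camera_info('wrist')
for d in manip.pinpoint('jog_top','wrist')[:1]: print(d,ray(i,*d['pixel'],.073))
for d in manip.regions_of('jog_top','wrist')[:1]: print(d['rect'],d['confidence'])
```

```text
t 33.88 pos [0.5715 0.1186 0.2383] R [[0.0, 0.44, 0.9], [-0.0, 0.9, -0.44], [-1.0, -0.0, 0.0]] shift [ 3.53  0.01 -2.48]
{'pixel': [131.5, 274.9], 'confidence': 0.97} [0.51412106 0.14300011 0.073     ]
[258.0, 111.8, 297.3, 156.4] 0.85
```

View pics/w22.png

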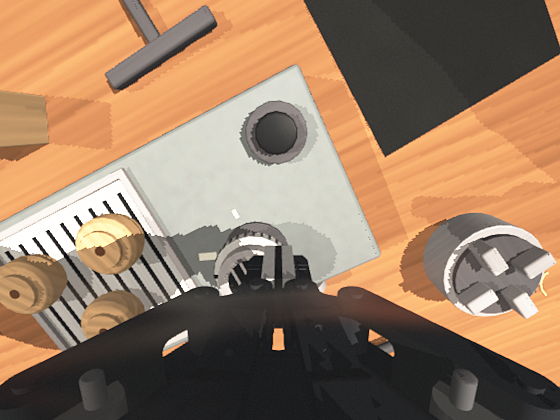

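The button top is at (277,132), which is world (0.5146,0.1435). The closed fingertips are ready, and I'll go over it.

arm_command --moves '[[[1,0,-0.06,-0.8,0],[1,0,0,-0.8,0],[1,0,0,-0.6,0],[1,0,0,-0.28,0],[1,0.6,0,0,0],[1,0.8,0,0,0],[1,0.8,0,0,0],[1,0.6,0,0,0],[1,0.3,0,0,0],[1,0.1,0,0,0],[1,0,0,0,0],[1,0,0,0,0]]]'

```text
clock: 35.03
position: [0.5153, 0.1453, 0.1589]
ee_rot: [0.159, 0.689, -0.159, 0.689]
ft_force: [0.4, 0.3, 0.6]
grip_width: -0.0
```

Run:
```python
from h import *
goto([.5147,.1435,.141]); 
save('w23',manip.camera('wrist'))
save('s23',manip.camera('scene')[150:300,200:350].repeat(4,0).repeat(4,1))
```

```text
t 35.03 pos [0.5153 0.1453 0.1589] R [[0.0, 0.44, 0.9], [0.0, 0.9, -0.44], [-1.0, 0.0, 0.0]] shift [ 0.72 -0.07  0.01]
```

View pics/w23.png

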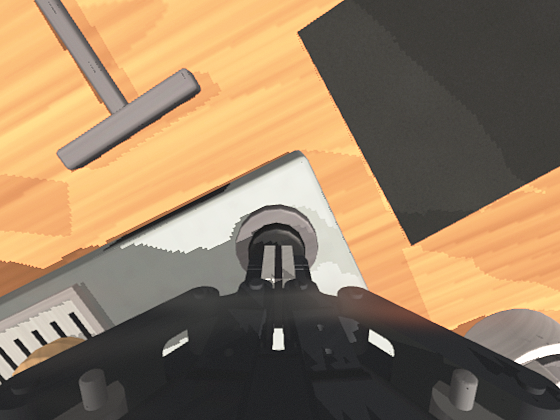

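View pics/s23.png

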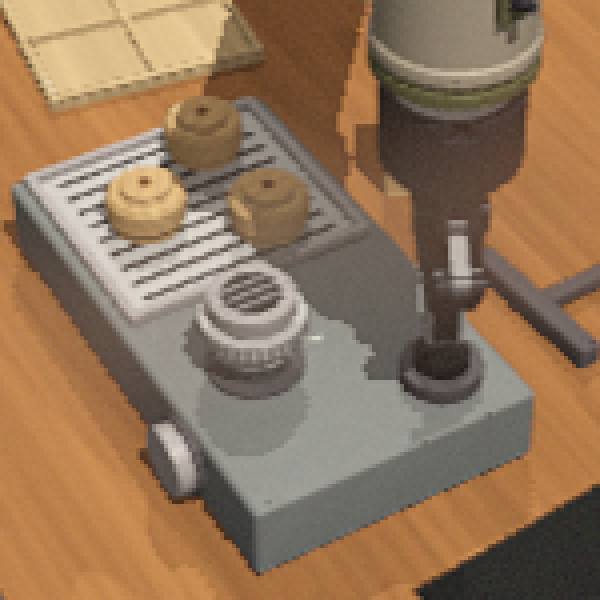

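Tips are over the button, and all three feet are still on the plate. I'll press in steps.

arm_command --moves '[[[1,0.3,-0.05,0,0],[1,0.2,0,0,0],[1,0,0,0,0],[1,0,0,0,0]]]'

```text
clock: 35.47
position: [0.5146, 0.1438, 0.1457]
ee_rot: [0.159, 0.689, -0.159, 0.689]
ft_force: [1.4, -0.5, 3.8]
grip_width: -0.0
```

arm_command --moves '[[[1,0.1,0,0,0],[1,0,0,0,0],[1,0,0,0,0]]]'

```text
clock: 35.72
position: [0.5146, 0.1438, 0.1437]
ee_rot: [0.159, 0.689, -0.159, 0.689]
ft_force: [-0.6, -1.6, 8.9]
grip_width: 0.005
```

arm_command --moves '[[[1,0.08,0,0,0],[1,0,0,0,0],[1,0,0,0,0]]]'

```text
clock: 35.97
position: [0.5147, 0.144, 0.1433]
ee_rot: [0.159, 0.688, -0.16, 0.69]
ft_force: [-8.6, -6.7, 30.2]
grip_width: 0.001
```

arm_command --moves '[[[1,-0.03,0,0,0],[1,0,0,0,0],[1,0,0,0,0],[1,0,0,0,0],[1,0,0,0,0],[1,0,0,0,0],[1,0,0,0,0],[1,0,0,0,0],[1,0,0,0,0],[1,0,0,0,0],[1,0,0,0,0],[1,0,0,0,0]]]'

```text
clock: 36.97
position: [0.5147, 0.1439, 0.1434]
ee_rot: [0.159, 0.689, -0.159, 0.689]
ft_force: [-5.3, -4.1, 22.5]
grip_width: 0.002
```

Run:
```python
from h import *
save('s24',manip.camera('scene')[150:300,200:350].repeat(4,0).repeat(4,1))
save('w24',manip.camera('wrist')[170:320,200:350].repeat(4,0).repeat(4,1))
```

```text
(no output)
```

View pics/s24.png

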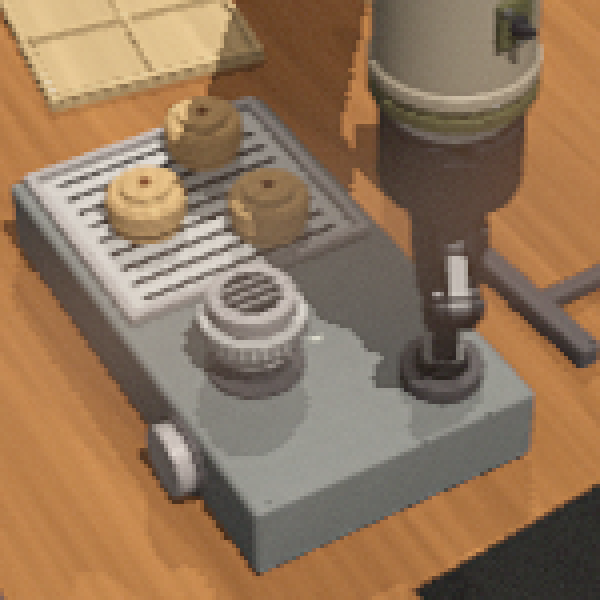

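View pics/w24.png

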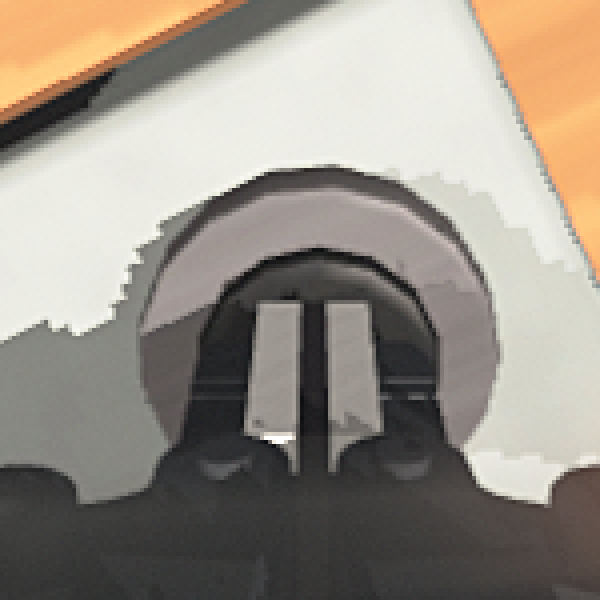

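The button is flush with the collar, and the tips rest on it at 22 N against a hard stop. I'll keep holding.

arm_command --moves '[[[1,0,0,0,0],[1,0,0,0,0],[1,0,0,0,0],[1,0,0,0,0],[1,0,0,0,0],[1,0,0,0,0],[1,0,0,0,0],[1,0,0,0,0],[1,0,0,0,0],[1,0,0,0,0],[1,0,0,0,0],[1,0,0,0,0]]]'

```text
clock: 38.07
position: [0.5146, 0.1439, 0.1434]
ee_rot: [0.159, 0.689, -0.159, 0.689]
ft_force: [-5.3, -4.4, 22.3]
grip_width: 0.001
```

arm_command --moves '[[[1,0,0,0,0],[1,0,0,0,0],[1,0,0,0,0],[1,0,0,0,0],[1,0,0,0,0],[1,0,0,0,0],[1,0,0,0,0],[1,0,0,0,0],[1,0,0,0,0],[1,0,0,0,0],[1,0,0,0,0],[1,0,0,0,0]]]'

```text
clock: 39.07
position: [0.5146, 0.1439, 0.1434]
ee_rot: [0.159, 0.689, -0.159, 0.689]
ft_force: [-5.6, -4.9, 21.1]
grip_width: 0.003
```

arm_command --moves '[[[1,0,0,0,0],[1,0,0,0,0],[1,0,0,0,0],[1,0,0,0,0],[1,0,0,0,0],[1,0,0,0,0],[1,0,0,0,0],[1,0,0,0,0],[1,0,0,0,0],[1,0,0,0,0],[1,0,0,0,0],[1,0,0,0,0]]]'

```text
clock: 40.07
position: [0.5147, 0.1439, 0.1435]
ee_rot: [0.159, 0.688, -0.159, 0.689]
ft_force: [-5.2, -4.9, 21.2]
grip_width: -0.002
```

arm_command --moves '[[[1,0,0,0,0],[1,0,0,0,0],[1,0,0,0,0],[1,0,0,0,0],[1,0,0,0,0],[1,0,0,0,0],[1,0,0,0,0],[1,0,0,0,0],[1,0,0,0,0],[1,0,0,0,0],[1,0,0,0,0],[1,0,0,0,0]]]'

```text
clock: 41.07
position: [0.5146, 0.1439, 0.1434]
ee_rot: [0.159, 0.689, -0.159, 0.689]
ft_force: [-6.1, -4.4, 23.5]
grip_width: -0.003
```

arm_command --moves '[[[1,0,0,0,0],[1,0,0,0,0],[1,0,0,0,0],[1,0,0,0,0],[1,0,0,0,0],[1,0,0,0,0],[1,0,0,0,0],[1,0,0,0,0],[1,0,0,0,0],[1,0,0,0,0],[1,0,0,0,0],[1,0,0,0,0]]]'

```text
clock: 42.07
position: [0.5147, 0.1439, 0.1434]
ee_rot: [0.159, 0.688, -0.159, 0.689]
ft_force: [-4.8, -4.8, 21.6]
grip_width: 0.001
```

Run:
```python
from h import *
save('s25',manip.camera('scene')[150:300,200:350].repeat(4,0).repeat(4,1))
```

```text
(no output)
```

View pics/s25.png

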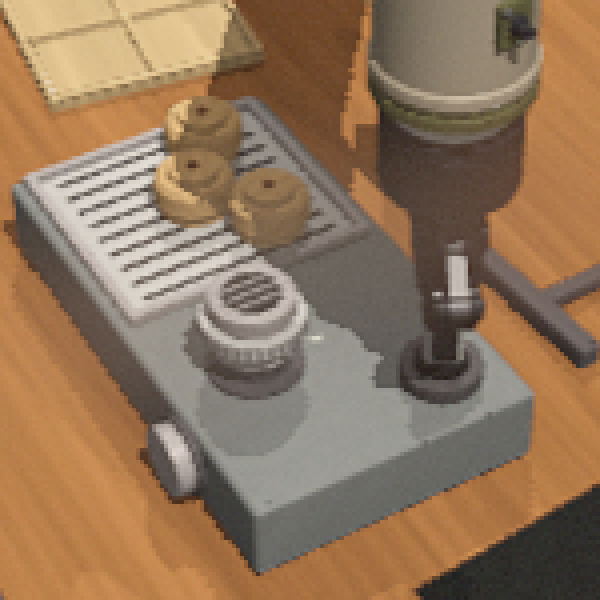

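Foot C was knocked about 30 mm during the hold but still stands on the plate. To be safe I'll hold a full further five seconds.

arm_command --moves '[[[1,0,0,0,0],[1,0,0,0,0],[1,0,0,0,0],[1,0,0,0,0],[1,0,0,0,0],[1,0,0,0,0],[1,0,0,0,0],[1,0,0,0,0],[1,0,0,0,0],[1,0,0,0,0],[1,0,0,0,0],[1,0,0,0,0]]]'

```text
clock: 43.12
position: [0.5146, 0.1439, 0.1434]
ee_rot: [0.159, 0.688, -0.159, 0.689]
ft_force: [-5.4, -4.0, 22.9]
grip_width: -0.002
```

arm_command --moves '[[[1,0,0,0,0],[1,0,0,0,0],[1,0,0,0,0],[1,0,0,0,0],[1,0,0,0,0],[1,0,0,0,0],[1,0,0,0,0],[1,0,0,0,0],[1,0,0,0,0],[1,0,0,0,0],[1,0,0,0,0],[1,0,0,0,0]]]'

```text
clock: 44.12
position: [0.5147, 0.1439, 0.1435]
ee_rot: [0.159, 0.688, -0.159, 0.689]
ft_force: [-5.4, -4.2, 22.5]
grip_width: -0.001
```

arm_command --moves '[[[1,0,0,0,0],[1,0,0,0,0],[1,0,0,0,0],[1,0,0,0,0],[1,0,0,0,0],[1,0,0,0,0],[1,0,0,0,0],[1,0,0,0,0],[1,0,0,0,0],[1,0,0,0,0],[1,0,0,0,0],[1,0,0,0,0]]]'

```text
clock: 45.12
position: [0.5147, 0.1439, 0.1435]
ee_rot: [0.159, 0.688, -0.159, 0.689]
ft_force: [-5.5, -4.7, 21.5]
grip_width: 0.004
```

arm_command --moves '[[[1,0,0,0,0],[1,0,0,0,0],[1,0,0,0,0],[1,0,0,0,0],[1,0,0,0,0],[1,0,0,0,0],[1,0,0,0,0],[1,0,0,0,0],[1,0,0,0,0],[1,0,0,0,0],[1,0,0,0,0],[1,0,0,0,0]]]'

```text
clock: 46.12
position: [0.5146, 0.1439, 0.1434]
ee_rot: [0.159, 0.689, -0.159, 0.689]
ft_force: [-5.2, -5.2, 21.8]
grip_width: 0.001
```

arm_command --moves '[[[1,0,0,0,0],[1,0,0,0,0],[1,0,0,0,0],[1,0,0,0,0],[1,0,0,0,0],[1,0,0,0,0],[1,0,0,0,0],[1,0,0,0,0],[1,0,0,0,0],[1,0,0,0,0],[1,0,0,0,0],[1,0,0,0,0]]]'

```text
clock: 47.12
position: [0.5147, 0.1439, 0.1435]
ee_rot: [0.159, 0.688, -0.159, 0.689]
ft_force: [-5.5, -5.0, 22.4]
grip_width: -0.001
```

Run:
```python
from h import *
save('s26',manip.camera('scene')[150:300,200:350].repeat(4,0).repeat(4,1)); print(tool()[2]['clock'])
```

```text
47.1667
```

View pics/s26.png

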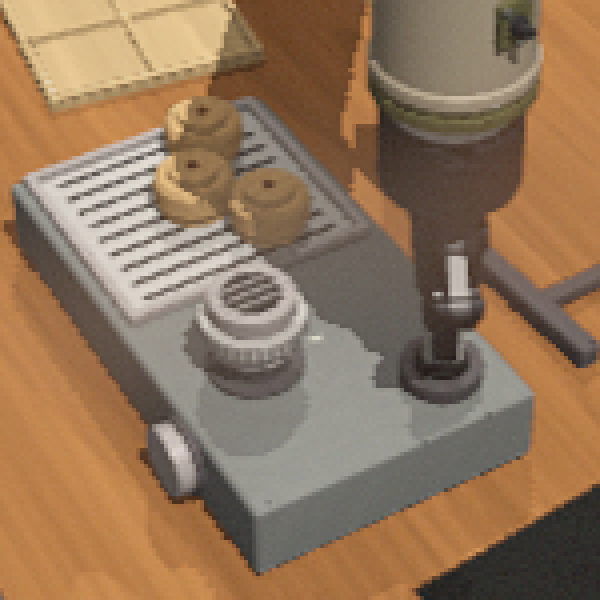

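The feet stayed put and the button was held all along. I'll release it and back off to see the feet.

arm_command --moves '[[[1,-0.4,0,0,0],[1,-0.6,0,0,0],[1,-0.8,0,0,0],[1,-0.8,0,0,0],[1,-0.8,0,0,0],[0,-0.4,0,0,0],[0,0,0,0.8,0],[0,0,0,0.8,0],[0,0,0,0.8,0],[0,0,0,0.8,0],[0,0,0,0.8,0],[0,0,0,0,0]]]'

```text
clock: 48.17
position: [0.6065, 0.0971, 0.2361]
ee_rot: [0.16, 0.689, -0.161, 0.689]
ft_force: [0.2, -0.4, -0.1]
grip_width: 0.977
```

Run:
```python
from h import *
goto([.6005,.083,.2],1.2)
save('w27',manip.camera('wrist'))
for f in feet('top',.075): print(*f)
save('t27',cv2.resize(manip.camera('top')[150:320,80:460],None,fx=2,fy=2));
```

```text
t 48.17 pos [0.6065 0.0971 0.2361] R [[-0.0, 0.44, 0.9], [-0.0, 0.9, -0.44], [-1.0, -0.0, -0.0]] shift [ 1.44 -0.61  0.04]
turn -5.0 j7 0.54
0.72 [86, 150, 158] 282 (179, 300) [0.3438, 0.2809]
0.71 [16, 120, 137] 208 (312, 208) [0.5697, -0.0611]
0.65 [16, 116, 209] 323 (328, 220) [0.5369, -0.1013]
0.61 [86, 147, 176] 297 (119, 286) [0.3803, 0.4312]
0.34 [12, 24, 115] 1055 (183, 154) [0.7157, 0.268]
0.28 [17, 108, 140] 3500 (405, 237) [0.4889, -0.3008]
```

View pics/w27.png

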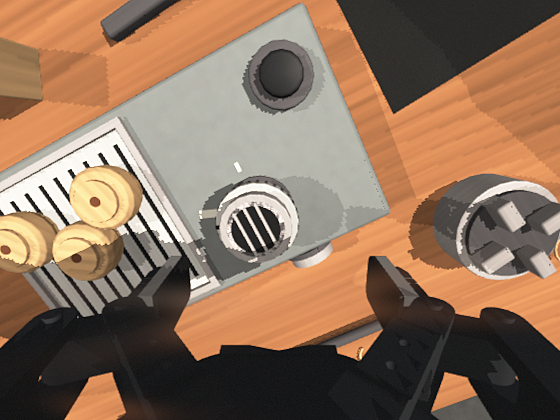

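View pics/t27.png

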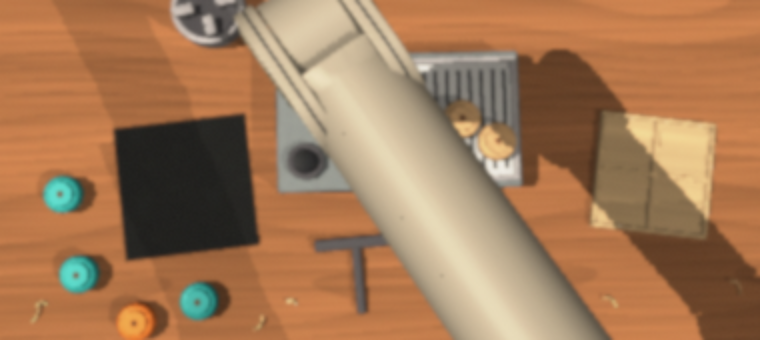

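The button is up at (281,73). The feet stand at about (0.537,-0.101), (0.535,-0.017) and (0.569,-0.061). Now back to the ring.

arm_command --moves '[[[0,0,-0.61,0.04,0],[0,0,0,0,0],[0,0.6,0,0,0],[0,0.6,0,0,0],[0,0.6,0,0,0],[0,0.5,0,0,0],[0,0.5,0,0,0],[0,0.3,0,0,0],[0,0.2,0,0,0],[0,0,0,0,0],[0,0,0,0,0]]]'

```text
clock: 49.28
position: [0.5985, 0.0861, 0.1546]
ee_rot: [0.159, 0.689, -0.159, 0.689]
ft_force: [0.4, 0.1, 0.1]
grip_width: 1.002
```

Run:
```python
from h import *
goto([.6005,.083,.1515],1.2)
save('w28',manip.camera('wrist'))
```

```text
t 49.28 pos [0.5985 0.0861 0.1546] R [[0.0, 0.44, 0.9], [0.0, 0.9, -0.44], [-1.0, 0.0, 0.0]] shift [ 0.12 -0.08  0.13]
turn -4.7 j7 0.51
```

View pics/w28.png

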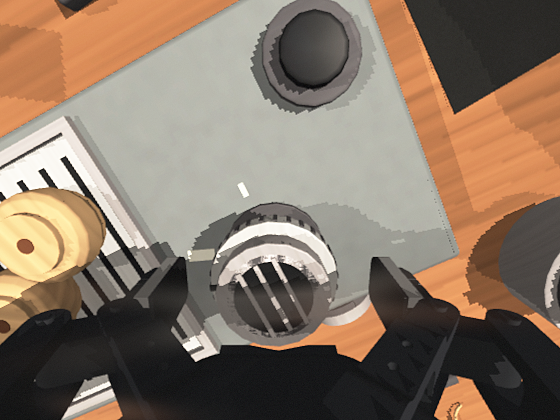

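arm_command --moves '[[[0,0.08,-0.07,0.13,0],[0,0,0,0,0],[0.5,0,0,0,0],[0.5,0,0,0,0],[0.5,0,0,0,0],[0.5,0,0,0,0],[0.5,0,0,0,0],[0.5,0,0,0,0]]]'

```text
clock: 50.0
position: [0.6006, 0.0829, 0.1531]
ee_rot: [0.159, 0.689, -0.159, 0.689]
ft_force: [-2.4, -1.4, 5.0]
grip_width: 0.677
```

arm_command --moves '[[[0.5,0,0,0,3],[0.5,0,0,0,5],[0.5,0,0,0,5],[0.5,0,0,0,5],[0.5,0,0,0,5],[0.5,0,0,0,5],[0.5,0,0,0,5],[0.5,0,0,0,5],[0.5,0,0,0,5],[0.5,0,0,0,5],[0.5,0,0,0,5],[0.5,0,0,0,0]]]'

```text
clock: 51.0
position: [0.6008, 0.0831, 0.1531]
ee_rot: [0.451, 0.544, -0.451, 0.545]
ft_force: [0.1, -0.3, 3.8]
grip_width: 0.677
```

Run:
```python
from h import *
goto([.6005,.083,.1515],1.2);print(np.round(tool()[2]['torque'],2))
```

```text
t 51.0 pos [0.6008 0.0831 0.1531] R [[0.0, 0.98, 0.19], [-0.0, 0.19, -0.98], [-1.0, 0.0, 0.0]] shift [ 0.06 -0.01  0.  ]
turn -58.0 j7 -0.34
[-0.02  0.06 -0.09]
```

arm_command --moves '[[[0.5,0,0,0,4],[0.5,0,0,0,4],[0.5,0,0,0,4],[0.5,0,0,0,0],[0.5,0,0,0,0]]]'

```text
clock: 51.42
position: [0.6009, 0.0831, 0.153]
ee_rot: [0.504, 0.496, -0.503, 0.497]
ft_force: [-0.7, -0.8, 5.2]
grip_width: 0.681
```

arm_command --moves '[[[0.5,0,0,0,2],[0.5,0,0,0,2],[0.5,0,0,0,0],[0.5,0,0,0,0]]]'

```text
clock: 51.75
position: [0.6009, 0.0831, 0.1531]
ee_rot: [0.52, 0.479, -0.52, 0.479]
ft_force: [0.0, -0.6, 6.5]
grip_width: 0.682
```

Run:
```python
from h import *
goto([.6005,.083,.1515],1.2);print(np.round(tool()[2]['torque'],2))
```

```text
t 51.75 pos [0.6009 0.0831 0.1531] R [[0.0, 1.0, -0.08], [-0.0, -0.08, -1.0], [-1.0, 0.0, -0.0]] shift [ 0.06 -0.02  0.01]
turn -73.5 j7 -0.58
[-0.05  0.03  0.  ]
```

arm_command --moves '[[[0.5,0,0,0,2],[0.5,0,0,0,1.5],[0.5,0,0,0,0],[0.5,0,0,0,0]]]'

```text
clock: 52.08
position: [0.6011, 0.0847, 0.153]
ee_rot: [0.536, 0.463, -0.533, 0.463]
ft_force: [3.5, 6.1, 2.0]
grip_width: 0.679
```

Run:
```python
from h import *
goto([.6005,.083,.1515],1.2);print(np.round(tool()[2]['torque'],2))
```

```text
t 52.08 pos [0.6011 0.0847 0.153 ] R [[0.0, 0.99, -0.14], [0.0, -0.14, -0.99], [-1.0, 0.0, -0.0]] shift [ 0.06 -0.01  0.07]
turn -77.0 j7 -0.64
[ 1.19 -0.81 -0.06]
```

Stop felt. I'll release, lift and check the line.

arm_command --moves '[[[0.1,0,0,0,0],[0,0,0,0,0],[0,0,0,0,0],[0,0,0,0,0],[0,-0.5,0,0,0],[0,-1,0,0,0],[0,-1,0,0,0],[0,-1,0,0,0],[0,0,0,0.8,-4],[0,0,0,0.8,-4],[0,0,0,0.8,0],[0,0,0,0,0]]]'

```text
clock: 53.08
position: [0.5961, 0.0181, 0.2406]
ee_rot: [-0.503, -0.496, 0.504, -0.497]
ft_force: [0.8, -1.4, -0.2]
grip_width: 0.998
```

Run:
```python
from ov import *
goto([.569,-.061,.24],0)
overlay('ov3',(.6005,.083),[(0,(255,0,0)),(1.2,(255,0,0))],.004)
save('w29',manip.camera('wrist'))
save('t29',cv2.resize(manip.camera('top')[150:320,80:460],None,fx=2,fy=2));
```

```text
t 53.08 pos [0.5961 0.0181 0.2406] R [[0.0, 1.0, -0.01], [-0.0, -0.01, -1.0], [-1.0, 0.0, 0.0]] shift [ 0.03 -1.04  3.18]
turn -0.8 j7 -0.35
```

View pics/ov3.png

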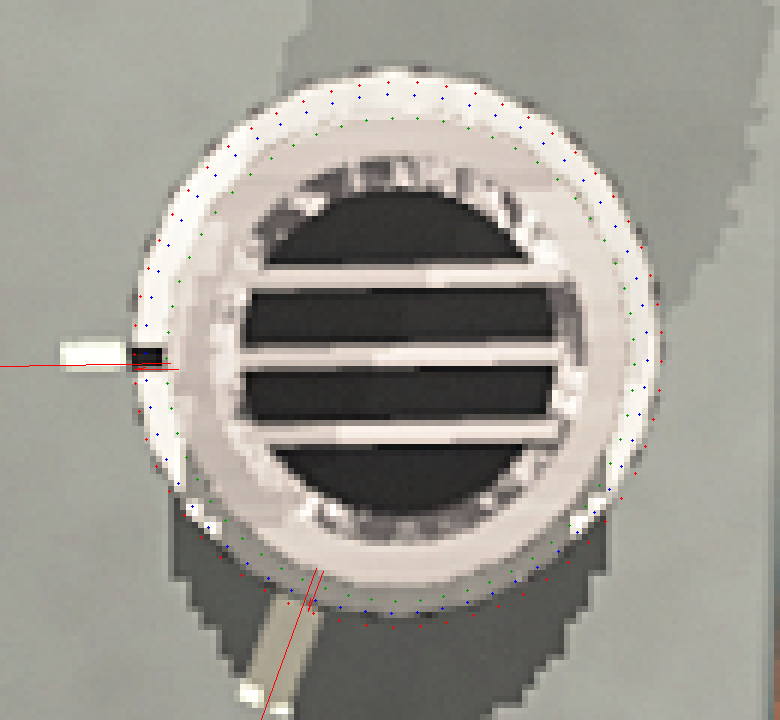

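View pics/w29.png

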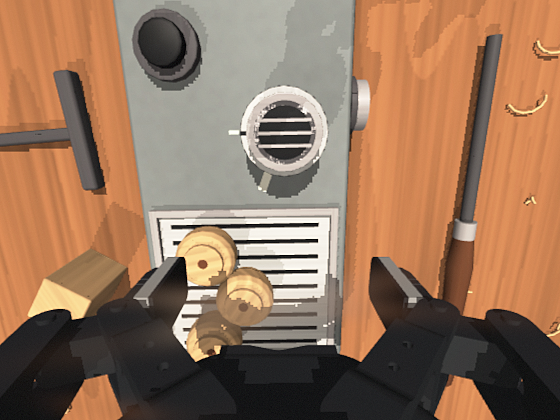

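The shutter is shut: the line sits on the narrow mark, both at about (130,355) in the overlay. Next I'll back off for a clear view of the feet.

arm_command --moves '[[[0,0,0,1,0],[0,0,-0.4,1,0],[0,0,-0.4,1,0],[0,0,-0.4,1,0],[0,0,0,1,0],[0,0,0,1,0],[0,0,0,0.6,0],[0,0,0,0,0],[0,0,0,0,0]]]'

```text
clock: 53.98
position: [0.5646, -0.1409, 0.24]
ee_rot: [0.502, 0.498, -0.502, 0.498]
ft_force: [0.4, 0.8, 0.3]
grip_width: 1.002
```

Run:
```python
from h import *
goto([.569,-.061,.24],0)
save('w30',manip.camera('wrist'))
for f in feet('wrist',.075): print(*f)
i=manip.camera_info('wrist')
for d in manip.pinpoint('foot0','wrist')[:5]: print(d['confidence'],d['pixel'],ray(i,*d['pixel'],.055))
```

```text
t 53.98 pos [ 0.5646 -0.1409  0.24  ] R [[0.0, 1.0, -0.01], [0.0, -0.01, -1.0], [-1.0, 0.0, -0.0]] shift [ 0.    0.15 -3.2 ]
turn -0.5 j7 -0.05
0.81 [19, 108, 245] 4546 (233, 45) [0.5341, -0.0186]
0.7 [17, 113, 236] 3924 (278, 104) [0.5651, -0.058]
0.63 [18, 110, 243] 3421 (240, 166) [0.5351, -0.1034]
0.91 [105.3, 277.1] [ 0.56425661 -0.05775855  0.055     ]
0.66 [162.0, 236.8] [ 0.53035526 -0.1023975   0.055     ]
0.56 [52.4, 239.6] [ 0.5359577  -0.01940029  0.055     ]
0.45 [13.8, 276.4] [0.56416212 0.00634621 0.055     ]
```

View pics/w30.png

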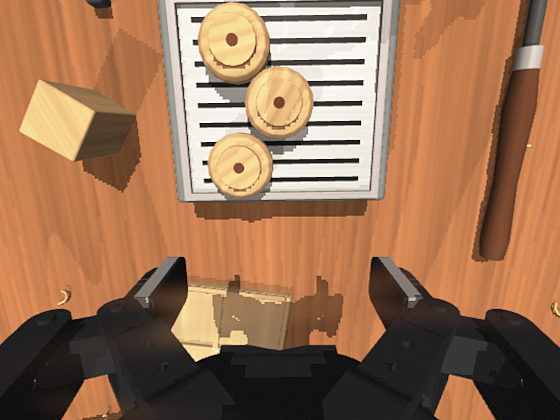

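Three feet upright on the plate: A (239,167), C (279,102) and B (232,40). I'll take A first, with the jaws along x; C stays about 9 mm clear of the fingers.

arm_command --moves '[[[0,0,-0.6,-0.76,-0.5],[0,0,-0.58,-0.76,0],[0,0,0,0,0],[0,0.7,0,0,0],[0,0.7,0,0,0],[0,0.7,0,0,0],[0,0.5,0,0,0],[0,0,0,0,0],[0,0,0,0,0]]]'

```text
clock: 54.93
position: [0.535, -0.1029, 0.1748]
ee_rot: [0.5, 0.501, -0.5, 0.5]
ft_force: [-0.1, -0.3, -0.0]
grip_width: 0.999
```

Run:
```python
from h import *
goto([.535,-.103,.141],0)
save('w31',manip.camera('wrist'))
i=manip.camera_info('wrist')
for d in manip.pinpoint('foot0','wrist')[:5]: print(d['confidence'],d['pixel'],ray(i,*d['pixel'],.055))
```

```text
t 54.93 pos [ 0.535  -0.1029  0.1748] R [[-0.0, 1.0, 0.0], [0.0, 0.0, -1.0], [-1.0, -0.0, -0.0]] shift [ 1.35 -0.    0.01]
turn 0.1 j7 -0.12
0.94 [231.8, 275.0] [ 0.53322604 -0.10486702  0.055     ]
0.89 [97.8, 275.9] [ 0.53391122 -0.02101919  0.055     ]
0.57 [160.9, 326.8] [ 0.56559046 -0.05804767  0.055     ]
```

View pics/w31.png

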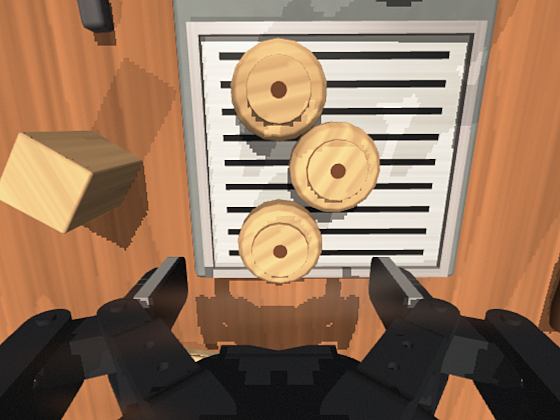

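A is aligned, with its dot at (280,251). Next I'll go down, close and lift.

arm_command --moves '[[[0,0.6,0,0.04,0],[0,0.4,0,0,0],[0,0.25,0,0,0],[0,0.1,0,0,0],[0,0,0,0,0],[0,0,0,0,0]]]'

```text
clock: 55.53
position: [0.5353, -0.1043, 0.1415]
ee_rot: [0.5, 0.5, -0.5, 0.5]
ft_force: [-0.7, -0.4, 0.4]
grip_width: 0.999
```

arm_command --moves '[[[1,0,0,0,0],[1,0,0,0,0],[1,0,0,0,0],[1,0,0,0,0],[1,0,0,0,0],[1,0,0,0,0],[1,0,0,0,0],[1,0,0,0,0]]]' --force 35

```text
clock: 56.2
position: [0.5353, -0.1044, 0.1419]
ee_rot: [0.5, 0.5, -0.5, 0.5]
ft_force: [-2.0, 0.1, 6.3]
grip_width: 0.565
```

arm_command --moves '[[[1,-0.5,0,0,0],[1,-0.8,0,0,0],[1,-0.8,0,0,0],[1,-0.5,0,0,0],[1,0,0,0.5,0],[1,0,0,1,0],[1,0,0,1,0],[1,0,0,1,0],[1,0,0,1,0]]]'

```text
clock: 56.95
position: [0.5344, -0.2191, 0.2055]
ee_rot: [-0.5, -0.5, 0.5, -0.5]
ft_force: [1.1, -0.2, 0.4]
grip_width: 0.564
```

Run:
```python
from h import *
goto([.5216,-.366,.0925],0)
save('w32',manip.camera('wrist'))
save('t32',cv2.resize(manip.camera('top')[150:320,180:460],None,fx=2.7,fy=2.7));
```

```text
t 56.95 pos [ 0.5344 -0.2191  0.2055] R [[-0.0, 1.0, -0.0], [-0.0, -0.0, -1.0], [-1.0, -0.0, 0.0]] shift [ 4.52 -0.51  5.87]
turn -0.0 j7 0.1
```

View pics/w32.png

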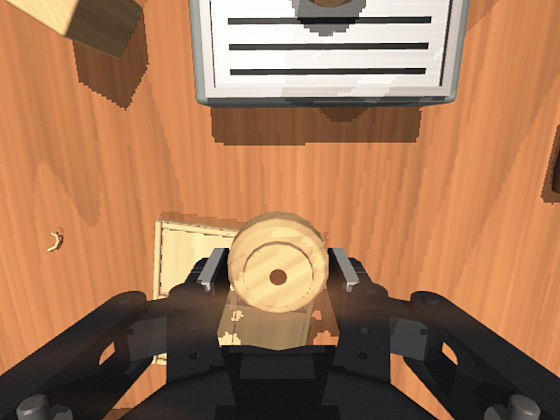

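View pics/t32.png

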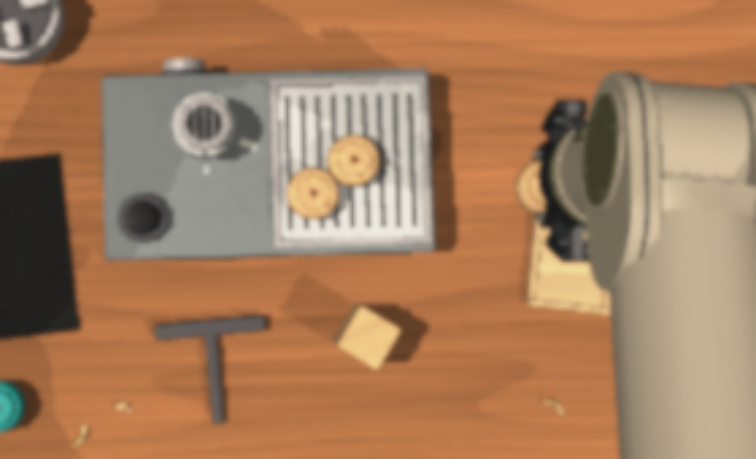

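A is held; B and C remain on the plate at (312,193) and (355,160).

Run:
```python
from h import *
i=manip.camera_info('wrist'); print(ray(i,217,160,.011), proj(i,[.4213,-.2346,.011]))
```

```text
[ 0.42591698 -0.23664662  0.011     ] (np.float64(214.87054463458736), np.float64(154.6533318459111))
```

arm_command --moves '[[[1,0,-0.1,0.9,0],[1,0,-0.1,0.9,0],[1,0,-0.1,0.9,0],[1,0,-0.1,0.9,0],[1,0,-0.1,0.9,0],[1,0,0,0.8,0],[1,0,0,0.57,0],[1,0.5,0,0,0],[1,0.8,0,0,0],[1,0.8,0,0,0],[1,0,0,0,0],[1,0,0,0,0]]]'

```text
clock: 58.05
position: [0.5223, -0.3624, 0.1525]
ee_rot: [0.5, 0.501, -0.5, 0.499]
ft_force: [0.7, -0.5, -0.5]
grip_width: 0.568
```

Run:
```python
from h import *
goto([.5216,-.366,.0925],0)
save('w33',manip.camera('wrist'))
save('s33',manip.camera('scene')[80:220,170:320].repeat(4,0).repeat(4,1))
```

```text
t 58.05 pos [ 0.5223 -0.3624  0.1525] R [[-0.0, 1.0, 0.0], [0.0, 0.0, -1.0], [-1.0, -0.0, -0.0]] shift [ 2.4  -0.02  0.15]
turn 0.1 j7 0.29
```

View pics/w33.png

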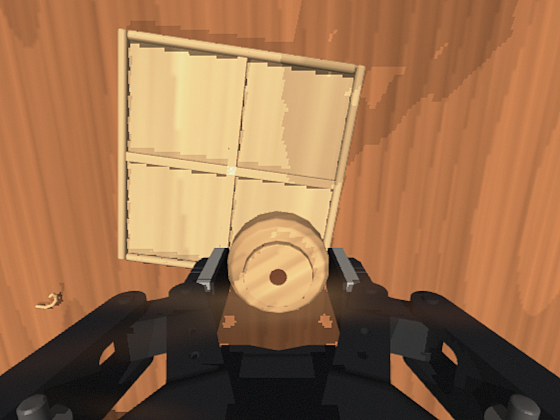

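View pics/s33.png

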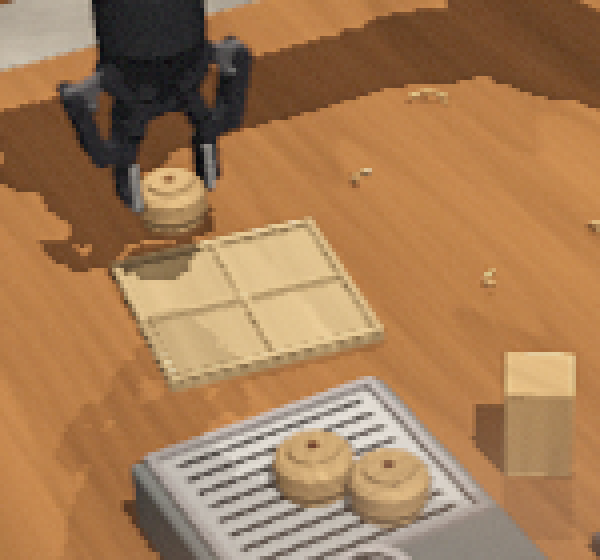

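The tray's centre crossing is at (232,169). I'll use it to refine the cells.

Run:
```python
from h import *
i=manip.camera_info('wrist')
c=ray(i,169,232,.011)[:2]; a=ray(i,32,123,.011)[:2]; b=ray(i,68,361,.011)[:2]; e=ray(i,258,122,.011)[:2]
print(c,a,b,e,np.degrees(np.arctan2(*(b-a)[::-1])),np.linalg.norm(b-a),np.linalg.norm(e-a))
y=np.radians(-7.8); ex=np.array([np.cos(y),np.sin(y)]); ey=np.array([-ex[1],ex[0]])
for s in[(1,-1),(-1,-1),(1,1),(-1,1)]: print(s,c+.038*(s[0]*ex+s[1]*ey))
```

```text
[ 0.49069436 -0.32669183] [ 0.42575496 -0.24071328] [ 0.57659026 -0.26131098] [ 0.40422119 -0.39464036] -7.776073154661308 0.15223519279403477 0.15542602447701465
(1, -1) [ 0.52318559 -0.36949744]
(-1, -1) [ 0.44788875 -0.35918306]
(1, 1) [ 0.53349997 -0.29420061]
(-1, 1) [ 0.45820314 -0.28388622]
```

arm_command --moves '[[[1,0.5,0.03,0.24,0],[1,0.6,0,0,0],[1,0.5,0,0,0],[1,0.4,0,0,0],[1,0.2,0,0,0],[1,0,0,0,0],[1,0,0,0,0],[1,0,0,0,0]]]'

```text
clock: 58.82
position: [0.5238, -0.3697, 0.0992]
ee_rot: [0.5, 0.5, -0.5, 0.5]
ft_force: [1.0, 0.3, -0.2]
grip_width: 0.564
```

arm_command --moves '[[[1,0.12,0,0,0],[1,0.06,0,0,0],[1,0.03,0,0,0],[1,0,0,0,0],[1,0,0,0,0]]]'

```text
clock: 59.23
position: [0.5234, -0.3697, 0.0935]
ee_rot: [0.5, 0.5, -0.5, 0.5]
ft_force: [0.1, 0.7, -0.3]
grip_width: 0.561
```

arm_command --moves '[[[1,0.04,0,0,0],[1,0.02,0,0,0],[1,0,0,0,0],[1,0,0,0,0]]]'

```text
clock: 59.57
position: [0.5236, -0.3697, 0.0929]
ee_rot: [0.5, 0.5, -0.5, 0.5]
ft_force: [-3.8, 0.8, 7.8]
grip_width: 0.566
```

Contact. I'll release partway and lift, then head to B.

arm_command --moves '[[[0.36,0,0,0,0],[0.34,0,0,0,0],[0.34,0,0,0,0],[0.34,-0.3,0,0,0],[0.34,-0.8,0,0,0],[0.34,-1,0,0,0],[0,-1,0,0,0],[0,-1,0,0,0],[0,-1,0,0,0],[0,-0.7,0,-0.8,0],[0,0,0,-1,0],[0,0,0,-1,0]]]'

```text
clock: 60.57
position: [0.5237, -0.2993, 0.2388]
ee_rot: [0.5, 0.499, -0.5, 0.501]
ft_force: [-0.1, -0.2, -0.4]
grip_width: 1.003
```

arm_command --moves '[[[0,0,0,-1,0],[0,0,0,-1,0],[0,0,0,-1,0],[0,0,0,-1,0],[0,0,0,-1,0],[0,0,0,-1,0],[0,0,0,-1,0],[0,0,0,-1,0],[0,0,0,0,0],[0,0,0,0,0]]]'

```text
clock: 61.4
position: [0.5235, -0.0982, 0.2376]
ee_rot: [0.499, 0.5, -0.499, 0.501]
ft_force: [-0.2, -0.3, 0.5]
grip_width: 1.002
```

Run:
```python
from h import *
goto([.535,-.015,.141],0)
save('w34',manip.camera('wrist'))
i=manip.camera_info('wrist')
for d in manip.pinpoint('foot0','wrist')[:5]: print(d['confidence'],d['pixel'],ray(i,*d['pixel'],.055))
save('s34',manip.camera('scene')[80:230,170:320].repeat(4,0).repeat(4,1))
```

```text
t 61.4 pos [ 0.5235 -0.0982  0.2376] R [[0.0, 1.0, 0.0], [-0.0, 0.0, -1.0], [-1.0, 0.0, 0.0]] shift [ 3.86  0.47 -3.33]
turn 0.2 j7 -0.06
0.85 [111.6, 292.3] [ 0.53438576 -0.02325909  0.055     ]
0.81 [158.2, 328.6] [ 0.56472814 -0.05975814  0.055     ]
```

View pics/w34.png

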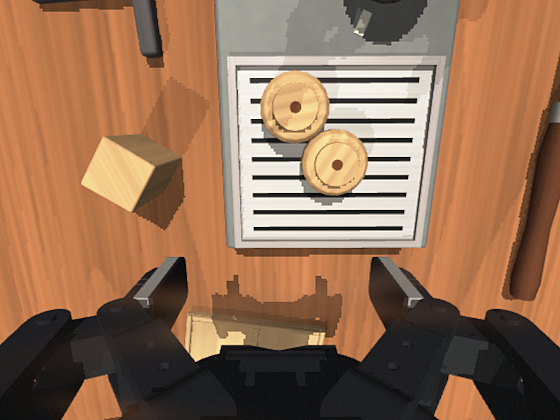

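View pics/s34.png

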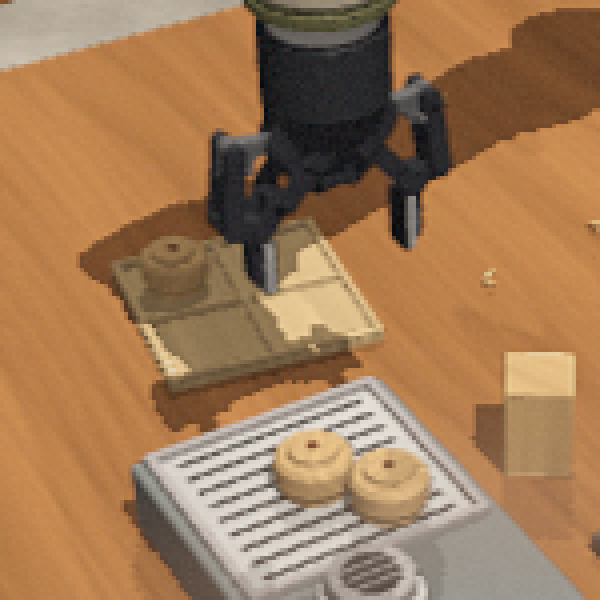

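A stands in its tray cell, at (175,262) in the crop. I'll take C next, offset 4 mm towards -y to stay clear of B.

arm_command --moves '[[[0,0,0.6,-0.5,0],[0,0,0.6,-0.5,0],[0,0,0.48,-0.41,0],[0,0,0,0,0],[0,0.6,0,0,0],[0,0.7,0,0,0],[0,0.7,0,0,0],[0,0.4,0,0,0],[0,0,0,0,0],[0,0,0,0,0]]]'

```text
clock: 62.38
position: [0.5651, -0.0651, 0.1769]
ee_rot: [-0.5, -0.5, 0.5, -0.5]
ft_force: [-0.7, -0.2, 0.8]
grip_width: 1.002
```

Run:
```python
from h import *
goto([.5655,-.063,.141],0)
save('w35',manip.camera('wrist'))
i=manip.camera_info('wrist')
for d in manip.pinpoint('foot0','wrist')[:5]: print(d['confidence'],d['pixel'],ray(i,*d['pixel'],.055))
```

```text
t 62.38 pos [ 0.5651 -0.0651  0.1769] R [[-0.0, 1.0, -0.0], [0.0, -0.0, -1.0], [-1.0, -0.0, -0.0]] shift [ 1.44  0.02 -0.08]
turn -0.0 j7 -0.22
0.76 [217.1, 279.8] [ 0.56649494 -0.05720616  0.055     ]
0.57 [162.1, 230.0] [ 0.53506858 -0.0209366   0.055     ]
```

View pics/w35.png

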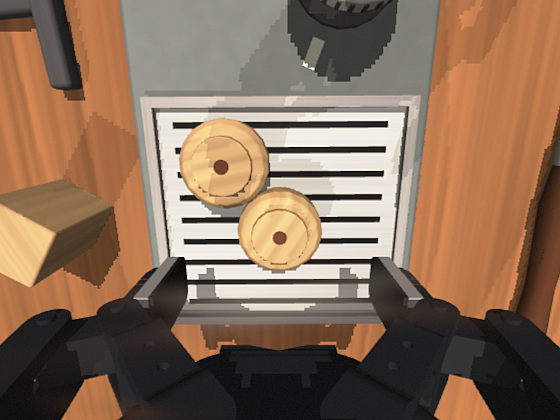

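arm_command --moves '[[[0,0.5,0.03,-0.1,0],[0,0.4,0,0,0],[0,0.35,0,0,0],[0,0.15,0,0,0],[0,0,0,0,0],[0,0,0,0,0]]]'

```text
clock: 62.98
position: [0.566, -0.0618, 0.1417]
ee_rot: [0.5, 0.5, -0.5, 0.5]
ft_force: [-0.6, 0.1, 1.1]
grip_width: 0.999
```

arm_command --moves '[[[1,0,0,0,0],[1,0,0,0,0],[1,0,0,0,0],[1,0,0,0,0],[1,0,0,0,0],[1,0,0,0,0],[1,0,0,0,0],[1,0,0,0,0]]]'

```text
clock: 63.65
position: [0.5663, -0.0619, 0.1427]
ee_rot: [0.5, 0.5, -0.5, 0.5]
ft_force: [-1.7, -0.6, 4.7]
grip_width: 0.558
```

arm_command --moves '[[[1,-0.5,0,0,0],[1,-0.8,0,0,0],[1,-0.8,0,0,0],[1,-0.5,0,0,0],[1,0,0,0.5,0],[1,0,0,1,0],[1,0,0,1,0],[1,0,0,1,0],[1,0,0,1,0]]]'

```text
clock: 64.4
position: [0.5654, -0.1767, 0.2063]
ee_rot: [-0.5, -0.5, 0.5, -0.5]
ft_force: [0.7, -0.5, -0.1]
grip_width: 0.559
```

Run:
```python
from h import *
goto([.5335,-.298,.0925],0)
save('w36',manip.camera('wrist'))
save('s36',manip.camera('scene')[80:230,170:320].repeat(4,0).repeat(4,1))
```

```text
t 64.4 pos [ 0.5654 -0.1767  0.2063] R [[-0.0, 1.0, -0.0], [-0.0, -0.0, -1.0], [-1.0, -0.0, 0.0]] shift [ 4.55 -1.27  4.85]
turn -0.0 j7 -0.01
```

View pics/w36.png

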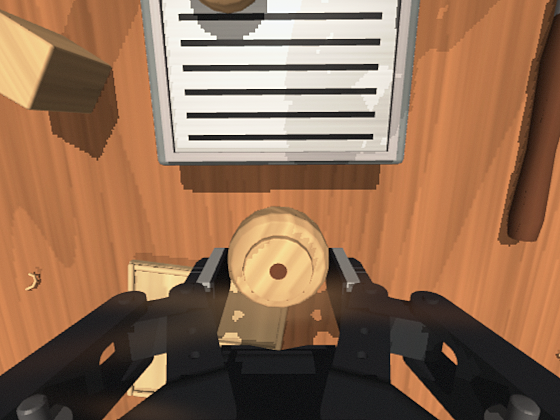

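View pics/s36.png

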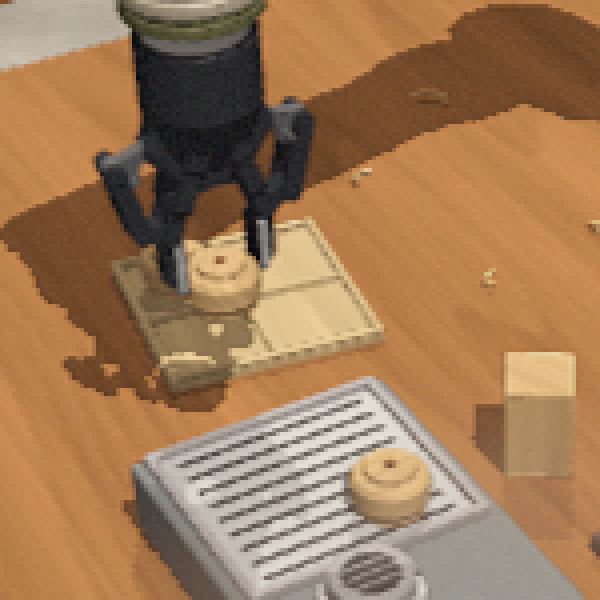

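C is held and B remains on the plate. I'll carry C to the +x +y cell.

arm_command --moves '[[[1,0,-0.25,0.9,0],[1,0,-0.25,0.9,0],[1,0,-0.25,0.9,0],[1,0,-0.25,0.9,0],[1,0,-0.27,0.8,0],[1,0,0,0.45,0],[1,0.6,0,0,0],[1,0.8,0,0,0],[1,0.8,0,0,0],[1,0.7,0,0,0],[1,0.5,0,0,0],[1,0.3,0,0,0]]]'

```text
clock: 65.5
position: [0.5339, -0.2951, 0.1126]
ee_rot: [0.5, 0.501, -0.5, 0.499]
ft_force: [0.4, 0.5, -0.4]
grip_width: 0.562
```

arm_command --moves '[[[1,0.2,0,0,0],[1,0.1,0,0,0],[1,0,0,0,0],[1,0,0,0,0]]]'

```text
clock: 65.83
position: [0.5348, -0.2958, 0.1077]
ee_rot: [0.5, 0.5, -0.5, 0.5]
ft_force: [-1.2, 1.0, -1.1]
grip_width: 0.56
```

Run:
```python
from h import *
goto([.5335,-.298,.0935],0)
save('w37',manip.camera('wrist'))
```

```text
t 65.83 pos [ 0.5348 -0.2958  0.1077] R [[0.0, 1.0, 0.0], [-0.0, 0.0, -1.0], [-1.0, 0.0, 0.0]] shift [ 0.57 -0.05  0.09]
turn 0.0 j7 0.15
```

View pics/w37.png

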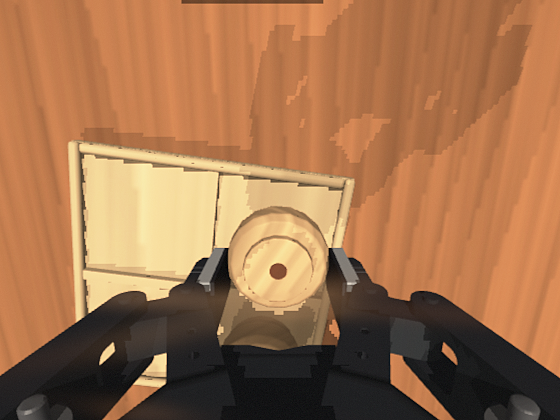

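arm_command --moves '[[[1,0.3,-0.04,0.05,0],[1,0.15,0,0,0],[1,0.05,0,0,0],[1,0,0,0,0],[1,0,0,0,0]]]'

```text
clock: 66.3
position: [0.5334, -0.2969, 0.0943]
ee_rot: [0.5, 0.5, -0.5, 0.5]
ft_force: [0.0, 0.0, -0.4]
grip_width: 0.563
```

arm_command --moves '[[[1,0.05,0,0,0],[1,0,0,0,0],[1,0,0,0,0]]]'

```text
clock: 66.55
position: [0.5336, -0.2969, 0.0937]
ee_rot: [0.5, 0.5, -0.5, 0.5]
ft_force: [-1.8, 1.4, 5.3]
grip_width: 0.564
```

Contact. I'll release and go back for B.

arm_command --moves '[[[0.36,0,0,0,0],[0.34,0,0,0,0],[0.34,0,0,0,0],[0.34,-0.3,0,0,0],[0.34,-0.8,0,0,0],[0.34,-1,0,0,0],[0,-1,0,0,0],[0,-1,0,0,0],[0,-1,0,0,0],[0,-0.7,0,-0.8,0],[0,0,0,-1,0],[0,0,0,-1,0]]]'

```text
clock: 67.55
position: [0.5337, -0.2265, 0.24]
ee_rot: [0.501, 0.499, -0.5, 0.501]
ft_force: [0.9, -0.3, -0.2]
grip_width: 0.994
```

arm_command --moves '[[[0,0,0,-1,0],[0,0,0,-1,0],[0,0,0,-1,0],[0,0,0,-1,0],[0,0,0,-1,0],[0,0,0,-0.8,0],[0,0,0,0,0],[0,0,0,0,0]]]'

```text
clock: 68.22
position: [0.5334, -0.0808, 0.2388]
ee_rot: [0.499, 0.5, -0.499, 0.501]
ft_force: [0.7, -0.6, 0.2]
grip_width: 1.004
```

Run:
```python
from h import *
save('w38',manip.camera('wrist'))
i=manip.camera_info('wrist')
for d in manip.pinpoint('foot0','wrist')[:5]: print(d['confidence'],d['pixel'],ray(i,*d['pixel'],.055))
goto([.535,-.019,.141],0)
save('s38',manip.camera('scene')[80:230,170:320].repeat(4,0).repeat(4,1))
```

```text
0.93 [133.2, 278.5] [ 0.53348993 -0.02227587  0.055     ]
t 68.32 pos [ 0.5333 -0.0828  0.2384] R [[0.0, 1.0, -0.0], [-0.0, -0.0, -1.0], [-1.0, 0.0, 0.0]] shift [ 3.89  0.07 -2.56]
turn -0.0 j7 -0.11
```

View pics/w38.png

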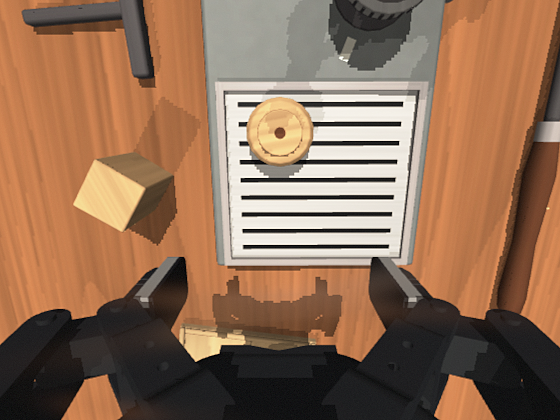

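View pics/s38.png

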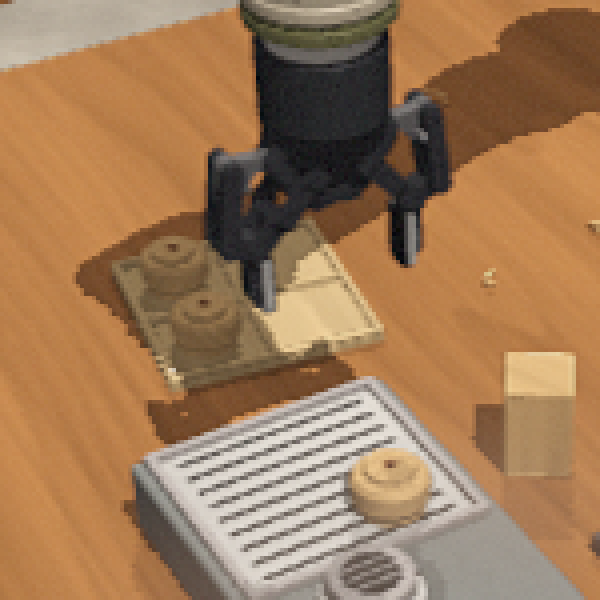

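A and C are in the tray, at (175,262) and (205,320) in the crop. B is alone on the plate at (279,132).

arm_command --moves '[[[0,0,0.06,-0.9,0],[0,0,0,-0.9,0],[0,0,0,-0.7,0],[0,0,0,0,0],[0,0.7,0,0,0],[0,0.7,0,0,0],[0,0.7,0,0,0],[0,0.7,0,0,0],[0,0.6,0,0,0],[0,0.3,0,0,0],[0,0.17,0,0,0],[0,0,0,0,0]]]'

```text
clock: 69.37
position: [0.5346, -0.0201, 0.1409]
ee_rot: [-0.5, -0.5, 0.5, -0.5]
ft_force: [-0.3, -0.1, 0.5]
grip_width: 1.002
```

Run:
```python
from h import *
goto([.535,-.019,.141],0)
save('w39',manip.camera('wrist'))
```

```text
t 69.37 pos [ 0.5346 -0.0201  0.1409] R [[-0.0, 1.0, -0.0], [0.0, -0.0, -1.0], [-1.0, -0.0, -0.0]] shift [-0.    0.01 -0.04]
turn -0.0 j7 -0.32
```

View pics/w39.png

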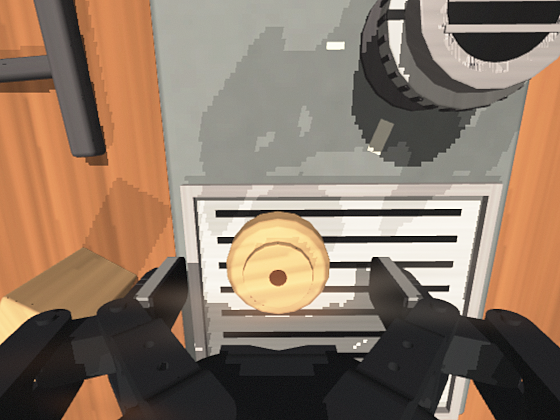

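arm_command --moves '[[[1,0,0,0,0],[1,0,0,0,0],[1,0,0,0,0],[1,0,0,0,0],[1,0,0,0,0],[1,0,0,0,0],[1,0,0,0,0],[1,0,0,0,0]]]'

```text
clock: 70.08
position: [0.5352, -0.0195, 0.1424]
ee_rot: [0.5, 0.5, -0.5, 0.501]
ft_force: [-2.4, -0.2, 7.5]
grip_width: 0.561
```

arm_command --moves '[[[1,-0.5,0,0,0],[1,-0.8,0,0,0],[1,-0.8,0,0,0],[1,-0.8,0,0,0],[1,0,0,0.5,0],[1,0,-0.4,1,0],[1,0,-0.4,1,0],[1,0,-0.4,1,0],[1,0,-0.4,1,0],[1,0,-0.4,1,0],[1,0,-0.4,1,0],[1,0,-0.4,1,0]]]'

```text
clock: 71.08
position: [0.4639, -0.2084, 0.2143]
ee_rot: [0.5, 0.5, -0.5, 0.5]
ft_force: [0.3, 0.2, -0.1]
grip_width: 0.564
```

Run:
```python
from h import *
goto([.448,-.359,.0935],0)
save('w40',manip.camera('wrist'))
save('s40',manip.camera('scene')[80:230,170:320].repeat(4,0).repeat(4,1))
```

```text
t 71.08 pos [ 0.4639 -0.2084  0.2143] R [[0.0, 1.0, 0.0], [-0.0, 0.0, -1.0], [-1.0, 0.0, 0.0]] shift [ 4.84 -0.64  6.02]
turn 0.0 j7 0.19
```

View pics/w40.png

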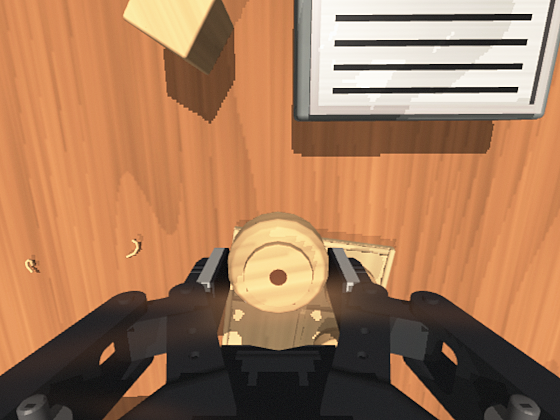

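View pics/s40.png

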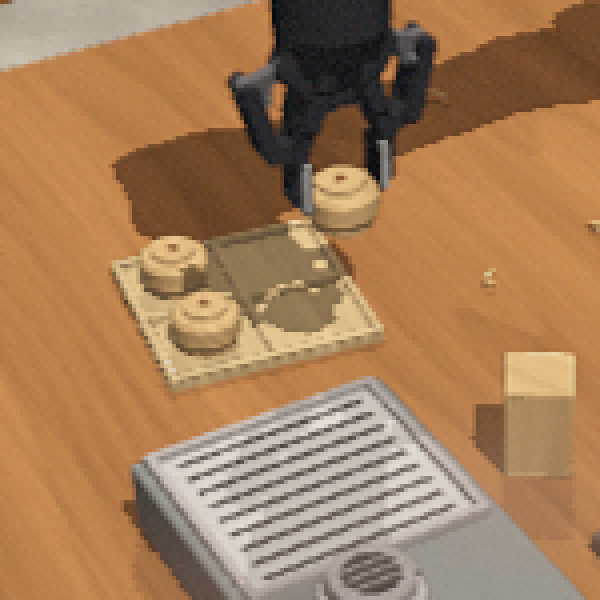

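B is held. I'll carry it to the -x -y cell.

arm_command --moves '[[[1,0,-0.2,1,0],[1,0,-0.2,1,0],[1,0,-0.24,1,0],[1,0,0,1,0],[1,0,0,1,0],[1,0,0,0.7,0],[1,0.4,0,0.32,0],[1,0.8,0,0,0],[1,0.8,0,0,0],[1,0.8,0,0,0],[1,0.7,0,0,0],[1,0.4,0,0,0]]]'

```text
clock: 72.18
position: [0.4482, -0.3558, 0.1139]
ee_rot: [0.5, 0.501, -0.5, 0.499]
ft_force: [0.1, 0.1, -1.3]
grip_width: 0.563
```

arm_command --moves '[[[1,0.2,0,0,0],[1,0.1,0,0,0],[1,0,0,0,0],[1,0,0,0,0]]]'

```text
clock: 72.52
position: [0.4493, -0.3576, 0.1098]
ee_rot: [0.5, 0.5, -0.5, 0.501]
ft_force: [0.6, -0.1, -0.7]
grip_width: 0.564
```

Run:
```python
from h import *
goto([.448,-.359,.0935],0)
save('w41',manip.camera('wrist'))
```

```text
t 72.52 pos [ 0.4493 -0.3576  0.1098] R [[0.0, 1.0, 0.0], [-0.0, 0.0, -1.0], [-1.0, 0.0, 0.0]] shift [ 0.65 -0.05  0.06]
turn 0.0 j7 0.34
```

View pics/w41.png

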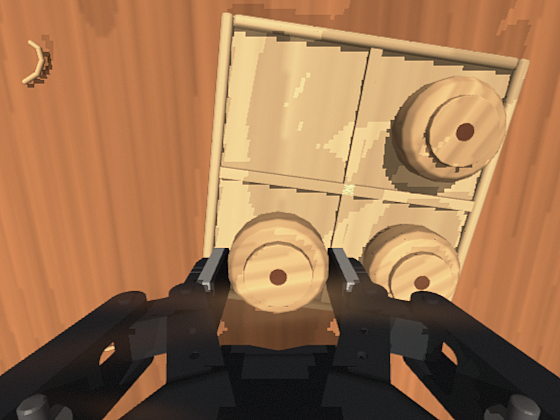

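arm_command --moves '[[[1,0.3,-0.1,0.05,0],[1,0.2,0,0,0],[1,0.06,0,0,0],[1,0,0,0,0],[1,0,0,0,0]]]'

```text
clock: 72.98
position: [0.4463, -0.3586, 0.0948]
ee_rot: [0.5, 0.5, -0.5, 0.5]
ft_force: [0.0, 0.2, -0.5]
grip_width: 0.561
```

arm_command --moves '[[[1,0.05,0,0,0],[1,0,0,0,0],[1,0,0,0,0]]]'

```text
clock: 73.23
position: [0.4464, -0.3587, 0.0937]
ee_rot: [0.5, 0.5, -0.5, 0.5]
ft_force: [-0.2, -0.9, -0.5]
grip_width: 0.564
```

arm_command --moves '[[[1,0.05,0,0,0],[1,0,0,0,0],[1,0,0,0,0]]]'

```text
clock: 73.48
position: [0.4466, -0.3587, 0.0934]
ee_rot: [0.5, 0.5, -0.5, 0.5]
ft_force: [-5.2, 2.8, 10.8]
grip_width: 0.566
```

Contact. I'll release, lift well clear and check.

arm_command --moves '[[[0.36,0,0,0,0],[0.34,0,0,0,0],[0.34,0,0,0,0],[0.34,-0.3,0,0,0],[0.34,-0.8,0,0,0],[0.34,-1,0,0,0],[0,-1,0,0,0],[0,-1,0,0,0],[0,-1,0,0,0],[0,-0.7,0,0.8,0],[0,0,0,1,0],[0,0,0,0,0]]]'

```text
clock: 74.48
position: [0.4452, -0.4086, 0.239]
ee_rot: [-0.501, -0.498, 0.502, -0.5]
ft_force: [-0.9, -1.2, -0.1]
grip_width: 1.001
```

Run:
```python
from h import *
save('w42',manip.camera('wrist'))
i=manip.camera_info('wrist')
for d in manip.pinpoint('foot0','wrist')[:5]: print(round(d['confidence'],2),d['pixel'],ray(i,*d['pixel'],.006))
save('s42',manip.camera('scene'));save('t42',manip.camera('top'))
```

```text
0.93 [152.9, 354.4] [ 0.52028224 -0.36678813  0.006     ]
0.76 [142.8, 279.2] [ 0.44667174 -0.35684003  0.006     ]
0.59 [64.6, 373.5] [ 0.53260308 -0.28754274  0.006     ]
```

View pics/w42.png

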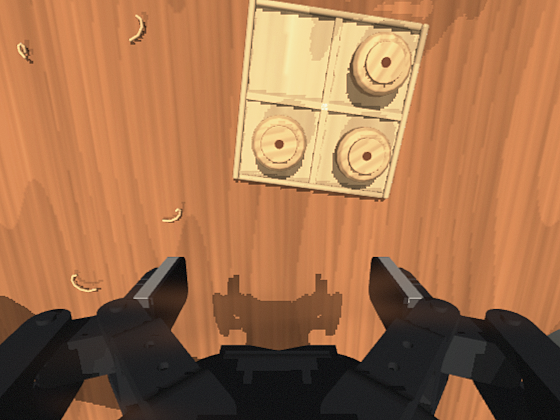

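View pics/s42.png

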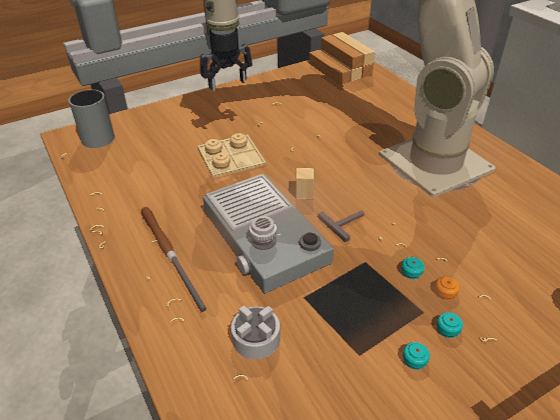

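View pics/t42.png

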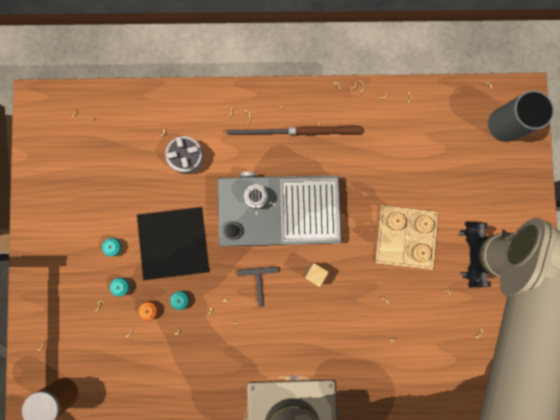

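All three feet stand upright, one per cell, at (279,144), (362,156) and (386,62). The bystanders are where they were, the robot is clear, the button is up and the ring is shut. Handing in.

Run:
```python
from h import *
print(manip.hand_in())
```

```text
the job is handed in; nothing more can be done
None
```

I completed the whole sequence and handed the job in at about 75 s on the clock (limit 210 s); the hand-in gave no verdict.

**What I did**
- Three pale feet were present. I stood them all on the slotted plate.
- I turned the shutter ring anticlockwise to its stop. An overlay on the wrist picture put the line at about 1.2 rad, on the wide mark.
- I held the jog button down with about 22 N against a hard stop for roughly 11 s, then let it go.
- I turned the ring back to its shut stop and set the feet in three separate tray compartments.

**Last checks**
- **Feet:** all three are upright, with measured centres 2 to 7 mm from their compartment centres.
- **Shutter ring:** the line was on the narrow mark when I let go of the ring. I did not zoom in on it again before handing in.
- **Button and bystanders:** the button is up. The blank, gouge, chuck and chuck key look unmoved in the top picture.
- **Robot:** it was clear of everything at hand-in.

**What went wrong or disagreed**
- One foot was knocked about 30 mm during the first five seconds of the hold, but stayed on the plate. I held for five more seconds so that an unbroken spell was certain.
- At the open stop the wrist force briefly read 16 N sideways and the tool slipped about 3 mm along the ring. The pads were on the wider shutter ring, and I saw no sign of touching the fixed rings, but I had no direct reading of that contact.

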